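# Get the brayer out from behind the paint pots

## Robot

A 7-joint arm with a two-finger parallel gripper is mounted at the origin on the work surface. World frame = base frame: x ahead of the robot, y to its left, z up, the work surface at z = 0. Lengths are in m, angles in rad, forces in N, time in s.
With the tool pointing down it reaches from about 0.35 to 0.9 m from the base axis. Payload 8.1 kg.
Tool frame: the origin (TCP) lies on the mounting face of the last link; the fingertips stand 173 mm ahead of it and the grasp point (between the pads) lies 155 mm ahead of it; z points along the fingers, y is the direction in which the jaws open and shut (so a half turn about z gives the same grasp; the last joint's range is limited). The gripper opens to 85 mm and grips with 20 to 120 N. Pads are 22 mm wide; open, the fingers measure 114 mm over their backs; the gripper's body (76 mm by 85 mm) begins 54 mm behind the grasp point. The pads swing forward as they close: fully open they stand 13 mm farther back than shut.
Start: joints at [-1.226, 0.434, 0.025, 1.573, -0.012, 1.134, -0.075], TCP at [0.271, 0.563, 0.405] pointing down, gripper open.
Joint ranges: [-2.62, 2.62], [-0.44, 2.09], [-1.27, 1.32], [0.08, 2.57], [-1.32, 4.46], [0.12, 2], [-2.74, 2.74]. Speed limits (rad/s): [2.22, 2.22, 3.01, 3.01, 3.14, 3.14, 3.14].

## Interface

Orientations are given as a 3x3 rotation matrix whose columns are the frame's x, y, z axes.
In Python, from plant import sensors, camera, camera_info, job gives the robot as it stands. The module is installed in compiled form; this text tells all that it offers.
- The arm moves only by the tool apply_moves, never from a script. Its argument "increments" is a list of rows, each an object of numbers: "grip": the finger opening in cm, from 0 to 8.54; "tx", "ty", "tz": the shift along the tool's x, y, z in cm; "twist": the turn about the tool's z in rad. A call has 1 to 20 rows; each row is the pose to reach, as a shift and turn from the pose commanded when the call began, along the tool's axes at that moment; what a row does not reach only later rows make up. A row lasts 1/10 s, in which the tool goes at most 50 mm and 8.59 degrees, less where a joint would pass 70% of its speed; a pose out of reach is approached as far as the arm can. A call with a gripper value outside its range is refused whole. The fingers move at their own pace and stop on an object; "grip_force" is the grip in N (left out, the last holds). Time passes only in rows, so rows that repeat a pose let the fingers close. It gives the time, the measured TCP pose, the force and the opening at its end, in the units of the state.
- sensors.get_obs(): the state, without advancing time (a new reading comes with each control period).
- camera(name): name is "scene" or "top"; returns the picture (480x640x3 uint8, red, green, blue); there is no depth.
- camera_info(name): a dict with "K" (3x3 intrinsics, pixels), "eye" and "orientation" of the camera in the world. Camera axes: x right, y down, z forward; pixel columns grow to the right and rows downward; lengths in m; the calibration is good to about 2 mm. A picture is of the moment at which its call begins. camera_info takes no time and is no camera call.
- job.job_done(): hands the job in, once; it reports no verdict.
The state is a dict: "time": time; "joints": joint angles; "qd": joint speeds; "joint_efforts": joint torques, N m; "position": TCP position; "eef_rot": TCP orientation; "contact_force": force on the tool from outside, world axes, zero at the start; "ft_torque": the same for the moment, N m; "gripper_width": finger opening in m.
Only numpy, scipy, OpenCV 4.12 (cv2) and the standard library are available. Lean on these libraries where they do the work, as an engineer would, in place of code of your own. Each camera call takes 0.05 s, during which the arm holds its last target.

## Task

Set up the printing place: the brayer lies at the back of the paint caddy, hemmed in by the three paint pots, so first stand all three pots on the grey side tray, leaving the brayer where it is. Then lay the brayer, roller and handle down, lengthwise in the middle of the white inking plate, either way round, and only after that put each pot back upright in the middle of the coaster of its own colour in the caddy. Lower each thing on to its place, do not drop it, let no pot tip over, and leave the brush jar, pencil tin and glue bottle where they are.

Things in the scene. Friction and masses are not known exactly. Their poses are not given: they have to be found in the camera images.
- pot_red_mid (a point): red screw-lid paint pot, loose, 0.25 kg: straight round body 56 mm across and 66 mm high, above it a shoulder and a red lid 50 mm across; 90 mm high in all. The point is the pot's centre, 45 mm above its underside and 45 mm below its top; z is up along the pot. Grip it across the round body, a little above the centre.
- pot_yellow_mid (a point): yellow screw-lid paint pot, loose, 0.25 kg: straight round body 56 mm across and 66 mm high, above it a shoulder and a yellow lid 50 mm across; 90 mm high in all. The point is the pot's centre, 45 mm above its underside and 45 mm below its top; z is up along the pot. Grip it across the round body, a little above the centre.
- pot_blue_mid (a point): blue screw-lid paint pot, loose, 0.25 kg: straight round body 56 mm across and 66 mm high, above it a shoulder and a blue lid 50 mm across; 90 mm high in all. The point is the pot's centre, 45 mm above its underside and 45 mm below its top; z is up along the pot. Grip it across the round body, a little above the centre.
- brayer_mid (a point): brayer (ink roller), loose, 0.22 kg: black rubber roller 44 mm across, 50 mm wide, steel fork, round dark wooden handle 29 mm across; 170 mm long. The point is mid-length on the handle's axis, about its centre of mass, 19 mm above what it lies on: grip the handle across, here or up to 20 mm farther back. x runs along it to the roller (roller centre at +63 mm, handle end at -84 mm), z up.
- coaster_red: red round coaster, 72 mm across, 3 mm thick, fixed on the caddy's floor: home of the red pot. Origin at the centre of its underside, 12 mm above the table; axes as the caddy's. The three coasters stand in a row along y, 90 mm apart centre to centre, 42 mm in front of (-x of) the caddy's middle, the colours in any order.
- coaster_yellow: yellow round coaster, 72 mm across, 3 mm thick, fixed on the caddy's floor: home of the yellow pot. Origin at the centre of its underside, 12 mm above the table; axes as the caddy's. The three coasters stand in a row along y, 90 mm apart centre to centre, 42 mm in front of (-x of) the caddy's middle, the colours in any order.
- coaster_blue: blue round coaster, 72 mm across, 3 mm thick, fixed on the caddy's floor: home of the blue pot. Origin at the centre of its underside, 12 mm above the table; axes as the caddy's. The three coasters stand in a row along y, 90 mm apart centre to centre, 42 mm in front of (-x of) the caddy's middle, the colours in any order.
- caddy: plywood paint caddy, fixed, 200 mm deep (x, towards its back), 320 mm wide (y). Origin at the centre of its underside, on the table. Heights above the table: floor 12 mm, front rail 22 mm, back rail 30 mm, end cheeks 59 mm; rails and cheeks 10 mm thick. Coasters and pots in front, the brayer along y behind them, about 26 mm behind the middle.
- tray: grey shallow plastic side tray, 290 mm (x) by 150 mm (y), rim 16 mm high and 5 mm thick, inner floor 5 mm above the table, fixed, empty at the start, left or right of the caddy. Origin at the centre of its underside, on the table; x along its long side.
- plate: white inking plate with a thin grey line near its edge, 240 mm (x) by 170 mm (y), 6 mm thick, flat, fixed, on the other side of the caddy from the tray. Origin at the centre of its underside, on the table; x along its long side.
- brush_jar: bystander: white ceramic jar 70 mm across with brushes in it, 184 mm high in all, loose. Origin at the centre of its underside.
- pencil_tin: bystander: flat black pencil tin, 200 mm (x) by 62 mm (y) by 24 mm, loose. Origin at the centre of its underside.
- glue_bottle: bystander: white glue bottle with an orange cap, 44 mm across, 110 mm high, loose. Origin at the centre of its underside.

How it is judged:
By the outcome, as a careful person would: the job done as asked, in the order asked, and still so for the second after the job is handed in, with the robot touching nothing.
It also fails if it takes over 139 s, if anything falls off the work surface, if the arm or the gripper's body presses on something with over 40 N, if the wrist force passes 120 N, or if a joint passes its speed limit or range.

## Working session

There is one attempt and no reset: what is moved stays moved. The work goes in short steps, Python scripts to look and compute and a tool call to move; the robot and the scene stay as the last step left them, time stands still between calls to the robot, and variables do not carry over. Pictures are saved under pics/ and viewed, and the job is handed in when it is done.

Besides the shell and the picture viewer there is one more tool, called after "Request:" as name(argument=value, ...) on one line, values as JSON. apply_moves: Moves the arm, as the interface text tells. Its arguments: {"type":"object","properties":{"increments":{"type":"array","items":{"type":"object","properties":{"grip":{"type":"number"},"tx":{"type":"number"},"ty":{"type":"number"},"tz":{"type":"number"},"twist":{"type":"number"}}}},"grip_force":{"type":"number"}},"required":["increments"]}

```bash
mkdir -p pics
python3 - <<'E'
from plant import sensors,camera,camera_info
import cv2
o=sensors.get_obs(); print(o['time'],o['position'],o['eef_rot'],o['gripper_width'])
for n in('scene','top'):
    im=camera(n); cv2.imwrite(f'pics/{n}0.png',im[:,:,::-1]); print(n,camera_info(n))
E
```

```text
0.0 [0.27054164 0.56318248 0.40393078] [[-9.01367679e-01  4.33054327e-01 -5.07298224e-04]
 [ 4.33054595e-01  9.01366575e-01 -1.41936087e-03]
 [-1.57398704e-04 -1.49905384e-03 -9.99998864e-01]] 0.08530451571501287
scene {'K': array([[436.23489593,   0.        , 323.4301743 ],
       [  0.        , 436.23489593, 243.11109548],
       [  0.        ,   0.        ,   1.        ]]), 'eye': array([0.83761071, 0.45231491, 0.75251568]), 'orientation': array([[-0.86313748,  0.40557048, -0.30084261],
       [ 0.50495999,  0.68966613, -0.51901449],
       [-0.003016  , -0.59989434, -0.80007355]])}
top {'K': array([[556.57726883,   0.        , 311.35795088],
       [  0.        , 556.57726883, 237.17327358],
       [  0.        ,   0.        ,   1.        ]]), 'eye': array([0.43720514, 0.01555507, 1.09052204]), 'orientation': array([[-0.01803782, -0.98941785,  0.1439686 ],
       [-0.99965209,  0.01507508, -0.02164357],
       [ 0.0192442 , -0.14430891, -0.98934554]])}
```

View pics/scene0.png

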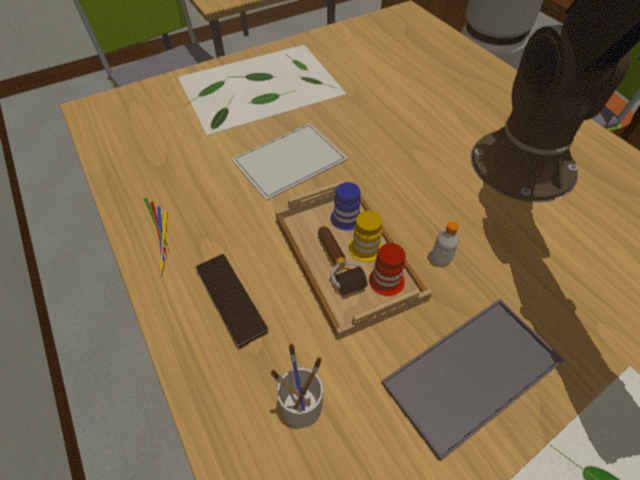

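View pics/top0.png

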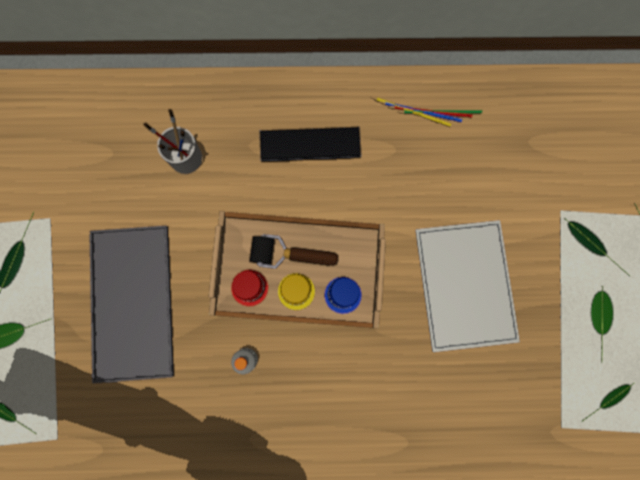

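The top view shows the caddy at about (297,270), with red, yellow and blue lids at about (249,287), (296,290) and (343,294). The brayer is at (295,253) with its roller to the left (+y). The tray is at (132,303) on the +y side and the plate at (467,286) on the -y side. I'll zoom in next.

```bash
cat > h.py <<'E'
import numpy as np,cv2
from plant import camera_info
def ray(n,u,v,z):
    c=camera_info(n);d=c['orientation']@np.linalg.solve(c['K'],[u,v,1.]);e=c['eye']
    return (e+d*(z-e[2])/d[2])[:3]
def proj(n,P):
    c=camera_info(n);p=c['K']@(c['orientation'].T@(np.array(P)-c['eye']));return p[:2]/p[2]
E
python3 - <<'E'
import cv2,numpy as np
from h import *
im=cv2.imread('pics/top0.png')
cv2.imwrite('pics/z1.png',cv2.resize(im[205:335,205:395],None,fx=4,fy=4,interpolation=cv2.INTER_CUBIC))
cv2.imwrite('pics/z2.png',cv2.resize(im[215:390,85:180],None,fx=3,fy=3,interpolation=cv2.INTER_CUBIC))
s=cv2.imread('pics/scene0.png')
cv2.imwrite('pics/z3.png',cv2.resize(s[175:335,270:440],None,fx=3.7,fy=3.7,interpolation=cv2.INTER_CUBIC))
def seg(mask,lo=200):
    n,l,st,c=cv2.connectedComponentsWithStats(mask.astype('uint8'))
    return [(k,st[k]) for k in range(1,n) if st[k,4]>lo],l
g=cv2.cvtColor(im,cv2.COLOR_BGR2HSV)
# plate white & tray grey -> minAreaRect
for nm,m,z,roi in(('plate',(g[...,1]<40)&(g[...,2]>120),.006,(400,200,540,370)),('tray',(g[...,1]<70)&(g[...,2]<120),.016,(80,215,185,390))):
    mm=np.zeros_like(m);x0,y0,x1,y1=roi;mm[y0:y1,x0:x1]=m[y0:y1,x0:x1]
    k,l=seg(mm);k=max(k,key=lambda a:a[1][4])
    pts=cv2.findContours((l==k[0]).astype('uint8'),0,2)[0][0].reshape(-1,2)
    W=np.array([ray('top',u,v,z)[:2] for u,v in pts])
    print(nm,k[1],cv2.minAreaRect((W*1000).astype('float32')))
E
```

```text
plate [  416   221   103   131 10365] ((496.7135009765625, -309.77001953125), (238.7053985595703, 169.7189483642578), 5.318053245544434)
tray [   90   226    84   157 12072] ((472.888427734375, 339.56097412109375), (289.048583984375, 151.05245971679688), 3.318788528442383)
```

View pics/z1.png

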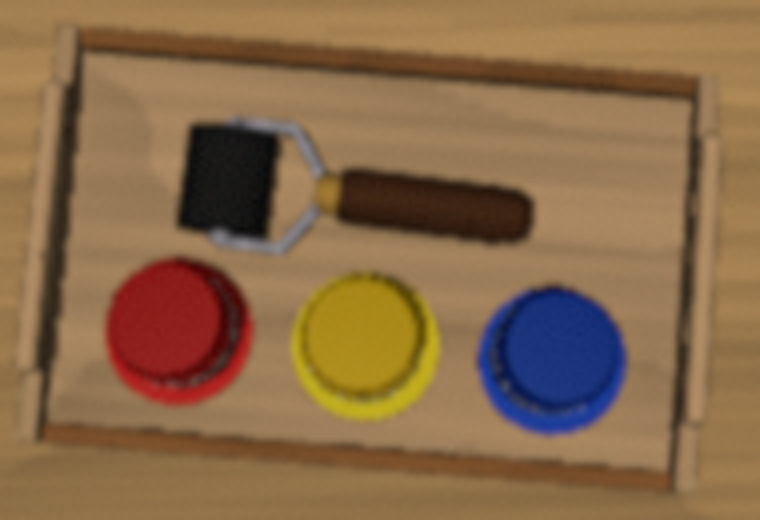

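View pics/z3.png

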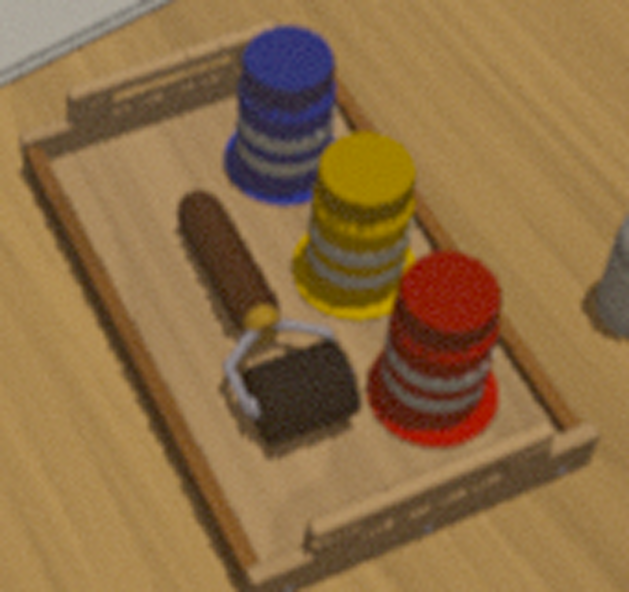

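View pics/z2.png

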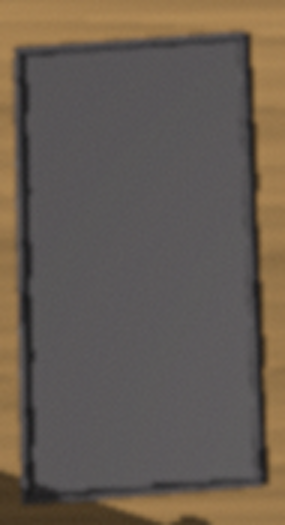

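Run:
```python
import cv2,numpy as np
from h import *
from scipy.optimize import least_squares
f=lambda n,u,v,s,x0,y0,z:ray(n,(u+.5)/s-.5+x0,(v+.5)/s-.5+y0,z)[:2]*1000
for nm,a,b in(('red',(166,318),(448,291)),('yel',(363,335),(366,168)),('blu',(555,348),(288,67))):
    print(nm,'lid',f('top',*a,4,205,205,.105).round(1),f('scene',*b,3.7,270,175,.105).round(1))
im=cv2.imread('pics/top0.png');g=cv2.cvtColor(im,cv2.COLOR_BGR2HSV)
h=g[...,0].astype(int);roi=np.zeros(h.shape,bool);roi[262:318,222:372]=1
for nm,m in(('red',((h<8)|(h>172))),('yel',(h>22)&(h<35)),('blu',(h>105)&(h<130))):
    m=(m&roi&(g[...,1]>150)).astype('uint8')
    n,l,st,c=cv2.connectedComponentsWithStats(m);k=1+st[1:,4].argmax()
    P=cv2.findContours((l==k).astype('uint8'),0,cv2.CHAIN_APPROX_NONE)[0][0].reshape(-1,2)
    W=np.array([ray('top',u,v,.015)[:2]*1000 for u,v in P])
    r=least_squares(lambda p:np.hypot(*(W-p[:2]).T)-p[2],[*W.mean(0),36],loss='soft_l1')
    print(nm,'coaster',r.x.round(1),len(W))
# caddy: outer top corners in z1: picks
for p,z in(((68,28),.03),((718,78),.03),((690,490),.022),((25,438),.022)): print('caddy corner',f('top',*p,4,205,205,z).round(1))
for p,z in(((228,180),.034),((268,182),.034),((530,212),.031),((345,196),.031),((436,206),.031)): print('brayer',f('top',*p,4,205,205,z).round(1))
for p,z in(((195,205),.031),((258,303),.031)): print('brayer scene',f('scene',*p,3.7,270,175,z).round(1))
```

```text
red lid [498.7 110.6] [500.1 114.4]
yel lid [489.7  23.9] [490.9  28.4]
blu lid [482.6 -60.8] [487.5 -53.3]
red coaster [497.6 113.6  34.3] 102
yel coaster [488.8  23.7  34.4] 103
blu coaster [480.9 -66.1  32.7] 97
caddy corner [644.1 164.9]
caddy corner [ 614.9 -149.1]
caddy corner [ 418.1 -129.7]
caddy corner [448.2 185.3]
brayer [568.4  87.8]
brayer [567.1  68.8]
brayer [551.  -56.3]
brayer [560.2  32.2]
brayer [554.7 -11.3]
brayer scene [550.9 -46.7]
brayer scene [555.7  29.8]
```

```bash
cat > ov.py <<'E'
import cv2,numpy as np
from h import *
def circ(im,n,x,y,z,r,s,x0,y0,col):
    t=np.linspace(0,6.2832,60)
    P=np.array([proj(n,[x+r*np.cos(a),y+r*np.sin(a),z]) for a in t])
    P=((P-[x0,y0]+.5)*s-.5)
    cv2.polylines(im,[(P*8).round().astype(int).reshape(-1,1,2)],True,col,1,cv2.LINE_AA,3)
def crop(im,x0,y0,x1,y1,s): return cv2.resize(im[y0:y1,x0:x1],None,fx=s,fy=s,interpolation=cv2.INTER_CUBIC)
E
python3 - <<'E'
from ov import *
pots=[(.4987,.1125),(.4898,.0250),(.4825,-.0610)]
co=[(.4975,.1136),(.4889,.0238),(.4805,-.0660)]
for n,b,s,fn in(('top',(205,205,395,335),4,'o1'),('scene',(270,175,440,335),3.7,'o2')):
    im=crop(cv2.imread(f'pics/{n}0.png'),*b,s)
    for p in pots:
        circ(im,n,*p,.105,.025,s,b[0],b[1],(255,255,255)); circ(im,n,*p,.015,.028,s,b[0],b[1],(0,255,0))
    for p in co: circ(im,n,*p,.015,.036,s,b[0],b[1],(255,0,255))
    cv2.imwrite(f'pics/{fn}.png',im)
E
```

```text
(no output)
```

View pics/o1.png

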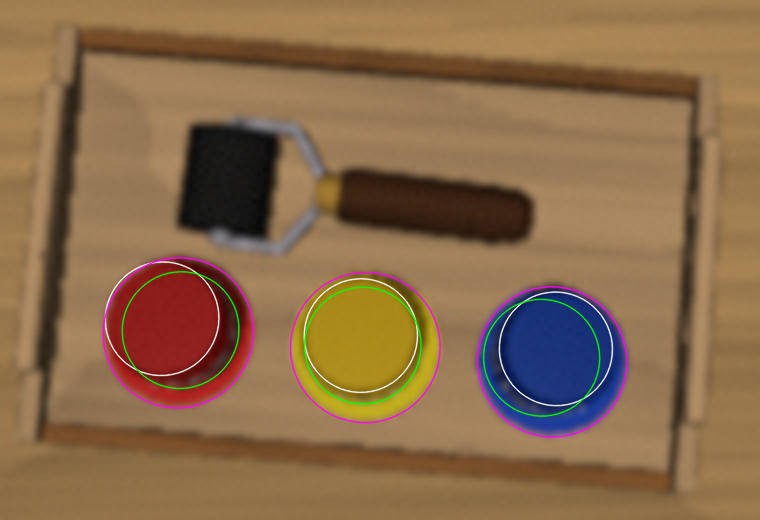

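View pics/o2.png

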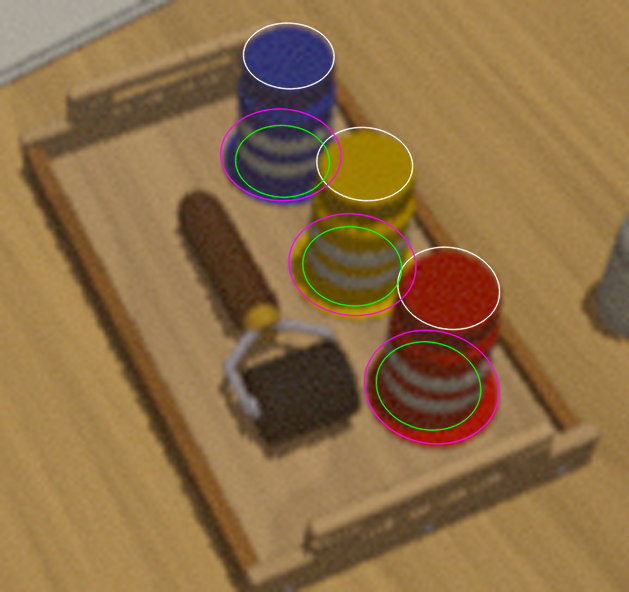

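```bash
cat >> h.py <<'E'
def go(*pts,yaw=None):
    from plant import sensors
    o=sensors.get_obs();R=np.array(o['eef_rot']);p=np.array(o['position'])
    y=np.degrees(np.arctan2(R[1,1],R[0,1]))
    print('t',round(o['time'],2),'p',p.round(4),'jaw',round(y,2),'w',round(o['gripper_width'],4),'j7',round(o['joints'][6],2),'F',np.round(o['contact_force'],1))
    for q in pts: print(q,'->',(R.T@(np.array(q)-p)*100).round(2))
    if yaw is not None: print('twist',round(np.radians(y-yaw),3))
E
python3 -c "
from h import *
go((.4995,.1125,.36),(.4995,.1125,.228),yaw=45)"
```

```text
t 0.1 p [0.2705 0.5632 0.404 ] jaw 64.34 w 0.0857 j7 -0.08 F [-0.5  0.3  0.2]
(0.4995, 0.1125, 0.36) -> [-40.15 -30.7    4.45]
(0.4995, 0.1125, 0.228) -> [-40.15 -30.69  17.65]
twist 0.338
```

Request:
apply_moves(increments=[{"tx": -4,"ty": -3,"tz": 0,"twist": 0.03},{"tx": -8,"ty": -6,"tz": 0,"twist": 0.07},{"tx": -12,"ty": -9.2,"tz": 1,"twist": 0.1},{"tx": -16,"ty": -12.3,"tz": 1,"twist": 0.14},{"tx": -20,"ty": -15.3,"tz": 2,"twist": 0.18},{"tx": -24,"ty": -18.4,"tz": 2,"twist": 0.22},{"tx": -28,"ty": -21.4,"tz": 3,"twist": 0.26},{"tx": -32,"ty": -24.5,"tz": 3,"twist": 0.3},{"tx": -36,"ty": -27.5,"tz": 4,"twist": 0.338},{"tx": -39,"ty": -29.8,"tz": 4.4,"twist": 0.338},{"tx": -40.15,"ty": -30.7,"tz": 4.4,"twist": 0.338},{"tx": -40.15,"ty": -30.7,"tz": 4.4,"twist": 0.338},{"tx": -40.15,"ty": -30.7,"tz": 4.4,"twist": 0.338}])

```text
validation failed for argument at $.in...
```

Run:
```python
from h import *
from ov import crop
from plant import camera
go((.4995,.1125,.228),yaw=45)
cv2.imwrite('pics/a1.png',crop(camera('scene')[:,:,::-1],250,130,450,330,3))
```

```text
t 0.1 p [0.2705 0.5632 0.404 ] jaw 64.34 w 0.0857 j7 -0.08 F [-0.5  0.3  0.2]
(0.4995, 0.1125, 0.228) -> [-40.15 -30.69  17.65]
twist 0.338
```

View pics/a1.png

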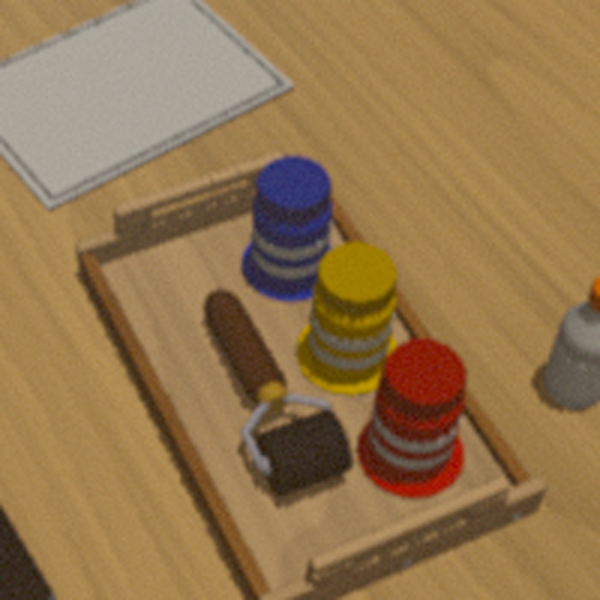

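The call was refused and nothing moved, so I'll retry it with every field filled in.

Request:
apply_moves(increments=[{"grip": 8.5,"tx": -4,"ty": -3,"tz": 0,"twist": 0.03},{"grip": 8.5,"tx": -8,"ty": -6,"tz": 0,"twist": 0.07}])

```text
time: 0.35
position: [0.3163, 0.4744, 0.404]
eef_rot: [[-0.87, 0.493, -0.001], [0.493, 0.87, -0.001], [0.0, -0.001, -1.0]]
contact_force: [2.0, -0.3, 0.3]
gripper_width: 0.0848
```

```bash
python3 -c "
from h import *
go((.4995,.1125,.36),yaw=45)"
```

```text
t 0.35 p [0.3163 0.4744 0.404 ] jaw 60.44 w 0.0848 j7 -0.0 F [ 2.  -0.3  0.3]
(0.4995, 0.1125, 0.36) -> [-33.79 -22.44   4.41]
twist 0.269
```

Request:
apply_moves(increments=[{"grip": 8.5,"tx": -4,"ty": -2.7,"tz": 0.5,"twist": 0.03},{"grip": 8.5,"tx": -8,"ty": -5.4,"tz": 1,"twist": 0.06},{"grip": 8.5,"tx": -12,"ty": -8,"tz": 1.5,"twist": 0.1},{"grip": 8.5,"tx": -16,"ty": -10.7,"tz": 2,"twist": 0.14},{"grip": 8.5,"tx": -20,"ty": -13.4,"tz": 2.5,"twist": 0.18},{"grip": 8.5,"tx": -24,"ty": -16,"tz": 3,"twist": 0.22},{"grip": 8.5,"tx": -28,"ty": -18.6,"tz": 3.5,"twist": 0.25},{"grip": 8.5,"tx": -32,"ty": -21.2,"tz": 4,"twist": 0.27},{"grip": 8.5,"tx": -33.8,"ty": -22.4,"tz": 4.4,"twist": 0.27},{"grip": 8.5,"tx": -33.8,"ty": -22.4,"tz": 4.4,"twist": 0.27},{"grip": 8.5,"tx": -33.8,"ty": -22.4,"tz": 4.4,"twist": 0.27}])

```text
time: 1.45
position: [0.4994, 0.1127, 0.3605]
eef_rot: [[-0.705, 0.709, -0.001], [0.709, 0.705, 0.0], [0.001, -0.0, -1.0]]
contact_force: [-0.2, 1.2, -0.7]
gripper_width: 0.0849
```

Run:
```python
from h import *
from ov import crop
from plant import camera
go((.4995,.1125,.228),yaw=45)
cv2.imwrite('pics/a2.png',crop(camera('scene')[:,:,::-1],250,130,450,330,3))
```

```text
t 1.45 p [0.4994 0.1127 0.3605] jaw 44.81 w 0.0849 j7 0.56 F [-0.2  1.2 -0.7]
(0.4995, 0.1125, 0.228) -> [-3.000e-02 -1.000e-02  1.325e+01]
twist -0.003
```

View pics/a2.png

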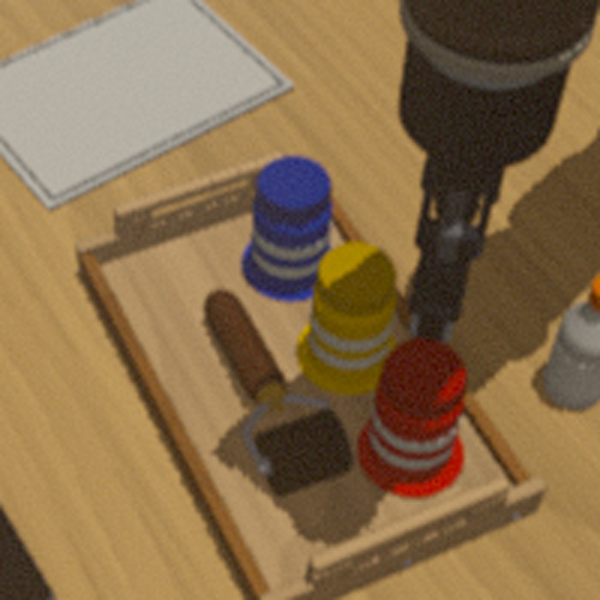

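The fingers stand above the red pot (lid at (424,372) in the crop) and are in line with it. Next I'll go down and close.

Request:
apply_moves(increments=[{"grip": 8.5,"tx": 0,"ty": 0,"tz": 3,"twist": 0},{"grip": 8.5,"tx": 0,"ty": 0,"tz": 6,"twist": 0},{"grip": 8.5,"tx": 0,"ty": 0,"tz": 9,"twist": 0},{"grip": 8.5,"tx": 0,"ty": 0,"tz": 11,"twist": 0},{"grip": 8.5,"tx": 0,"ty": 0,"tz": 12.5,"twist": 0},{"grip": 8.5,"tx": 0,"ty": 0,"tz": 13.2,"twist": 0},{"grip": 8.5,"tx": 0,"ty": 0,"tz": 13.2,"twist": 0}])

```text
time: 2.2
position: [0.499, 0.1138, 0.2282]
eef_rot: [[-0.707, 0.708, -0.001], [0.708, 0.707, 0.0], [0.001, -0.001, -1.0]]
contact_force: [-0.2, -0.3, 0.3]
gripper_width: 0.085
```

Request:
apply_moves(increments=[{"grip": 6.5,"tx": 0,"ty": 0,"tz": 0,"twist": 0},{"grip": 6.0,"tx": 0,"ty": 0,"tz": 0,"twist": 0},{"grip": 5.5,"tx": 0,"ty": 0,"tz": 0,"twist": 0},{"grip": 5.0,"tx": 0,"ty": 0,"tz": 0,"twist": 0},{"grip": 5.0,"tx": 0,"ty": 0,"tz": 0,"twist": 0},{"grip": 5.0,"tx": 0,"ty": 0,"tz": 0,"twist": 0}], grip_force=40)

```text
time: 2.8
position: [0.4997, 0.1128, 0.2299]
eef_rot: [[-0.705, 0.709, 0.001], [0.709, 0.705, 0.001], [-0.0, 0.001, -1.0]]
contact_force: [-2.9, 0.1, 9.3]
gripper_width: 0.0549
```

Run:
```python
from h import *
from ov import crop
from plant import camera
go()
cv2.imwrite('pics/a3.png',crop(camera('scene')[:,:,::-1],250,130,450,330,3))
```

```text
t 2.8 p [0.4997 0.1128 0.2299] jaw 44.86 w 0.0549 j7 0.63 F [-2.9  0.1  9.3]
```

View pics/a3.png

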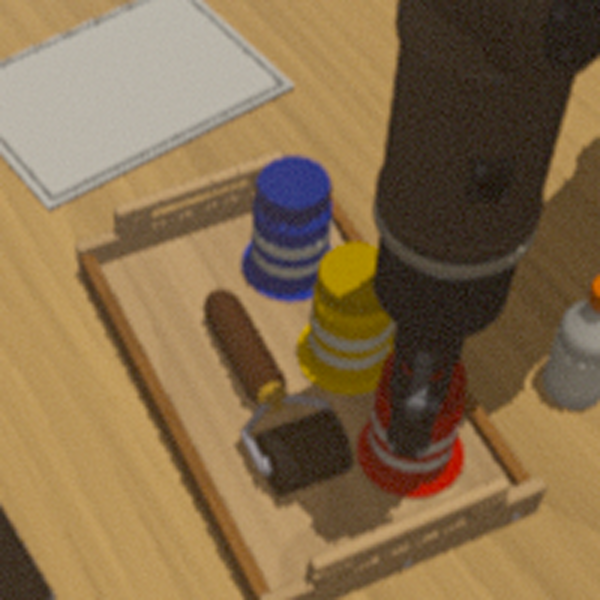

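```bash
python3 -c "
from h import *
print(ray('top',178,140,.11),ray('top',240,362,.11))
go((.4997,.1128,.365),(.548,.3443,.365),(.548,.3443,.224),(.548,.3443,.2195))"
```

```text
[0.7621362  0.23341285 0.11      ] [0.36480738 0.12077183 0.11      ]
t 2.85 p [0.4997 0.1128 0.2299] jaw 44.87 w 0.0546 j7 0.63 F [-2.7 -0.5  9.2]
(0.4997, 0.1128, 0.365) -> [ -0.     0.02 -13.51]
(0.548, 0.3443, 0.365) -> [ 13.    19.77 -13.48]
(0.548, 0.3443, 0.224) -> [13.   19.75  0.62]
(0.548, 0.3443, 0.2195) -> [13.   19.75  1.07]
```

Request:
apply_moves(increments=[{"grip": 5.0,"tx": 0,"ty": 0,"tz": -1,"twist": 0},{"grip": 5.0,"tx": 0,"ty": 0,"tz": -3,"twist": 0},{"grip": 5.0,"tx": 0,"ty": 0,"tz": -6,"twist": 0},{"grip": 5.0,"tx": 0,"ty": 0,"tz": -9,"twist": 0},{"grip": 5.0,"tx": 0,"ty": 0,"tz": -12,"twist": 0},{"grip": 5.0,"tx": 0,"ty": 0,"tz": -13.5,"twist": 0},{"grip": 5.0,"tx": 0,"ty": 0,"tz": -13.5,"twist": 0},{"grip": 5.0,"tx": 0,"ty": 0,"tz": -13.5,"twist": 0}])

```text
time: 3.65
position: [0.4993, 0.1126, 0.3637]
eef_rot: [[-0.705, 0.709, 0.0], [0.709, 0.705, 0.0], [-0.0, 0.0, -1.0]]
contact_force: [-0.4, -0.0, -1.8]
gripper_width: 0.0544
```

Run:
```python
from h import *
from ov import crop
from plant import camera
go((.548,.3443,.365))
cv2.imwrite('pics/a4.png',camera('scene')[:,:,::-1])
cv2.imwrite('pics/a4t.png',camera('top')[:,:,::-1])
```

```text
t 3.65 p [0.4993 0.1126 0.3637] jaw 44.86 w 0.0544 j7 0.56 F [-0.4 -0.  -1.8]
(0.548, 0.3443, 0.365) -> [12.98 19.8  -0.12]
```

View pics/a4.png

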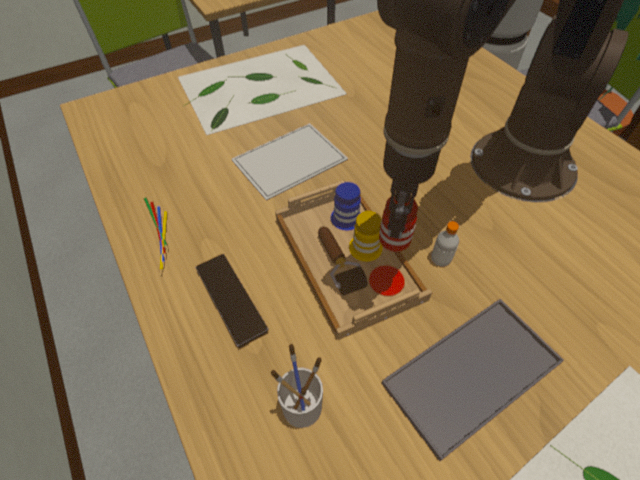

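View pics/a4t.png

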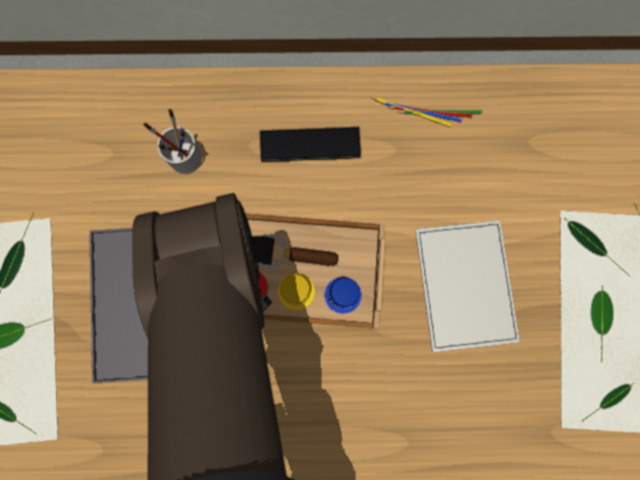

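The red pot is lifted and upright, and its empty coaster shows at scene (387,280). Next it goes to the tray.

Request:
apply_moves(increments=[{"grip": 5.0,"tx": 1,"ty": 1.5,"tz": 0,"twist": 0},{"grip": 5.0,"tx": 3,"ty": 4.5,"tz": 0,"twist": 0},{"grip": 5.0,"tx": 5,"ty": 7.6,"tz": 0,"twist": 0},{"grip": 5.0,"tx": 7,"ty": 10.7,"tz": 0,"twist": 0},{"grip": 5.0,"tx": 9,"ty": 13.7,"tz": 0,"twist": 0},{"grip": 5.0,"tx": 11,"ty": 16.8,"tz": 0,"twist": 0},{"grip": 5.0,"tx": 12.5,"ty": 19,"tz": 0,"twist": 0},{"grip": 5.0,"tx": 13,"ty": 19.8,"tz": 1,"twist": 0},{"grip": 5.0,"tx": 13,"ty": 19.8,"tz": 3,"twist": 0},{"grip": 5.0,"tx": 13,"ty": 19.8,"tz": 6,"twist": 0},{"grip": 5.0,"tx": 13,"ty": 19.8,"tz": 9,"twist": 0},{"grip": 5.0,"tx": 13,"ty": 19.8,"tz": 11,"twist": 0},{"grip": 5.0,"tx": 13,"ty": 19.8,"tz": 12.5,"twist": 0},{"grip": 5.0,"tx": 13,"ty": 19.8,"tz": 13,"twist": 0},{"grip": 5.0,"tx": 13,"ty": 19.8,"tz": 13,"twist": 0}])

```text
time: 5.25
position: [0.5481, 0.3443, 0.233]
eef_rot: [[-0.705, 0.709, -0.001], [0.709, 0.705, -0.001], [0.0, -0.001, -1.0]]
contact_force: [-0.6, -0.0, -1.4]
gripper_width: 0.0552
```

Run:
```python
from h import *
from ov import crop
from plant import camera
go((.548,.3443,.22))
cv2.imwrite('pics/a5.png',crop(camera('scene')[:,:,::-1],340,230,580,460,3))
```

```text
t 5.25 p [0.5481 0.3443 0.233 ] jaw 44.84 w 0.0552 j7 0.28 F [-0.6 -0.  -1.4]
(0.548, 0.3443, 0.22) -> [ 0.   -0.01  1.3 ]
```

View pics/a5.png

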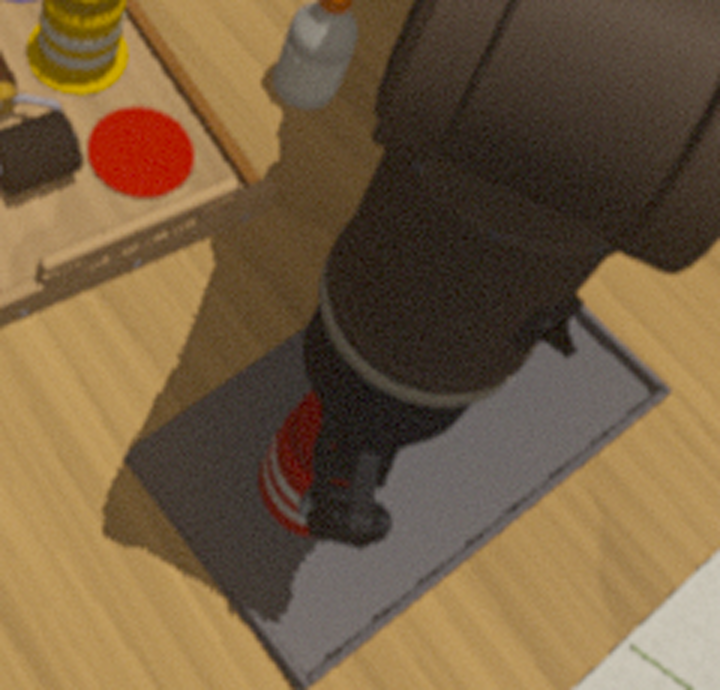

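The pot hangs over the far end of the tray. I'll lower it gently.

Request:
apply_moves(increments=[{"grip": 5.0,"tx": 0,"ty": 0,"tz": 0.4,"twist": 0},{"grip": 5.0,"tx": 0,"ty": 0,"tz": 0.8,"twist": 0},{"grip": 5.0,"tx": 0,"ty": 0,"tz": 1.0,"twist": 0},{"grip": 5.0,"tx": 0,"ty": 0,"tz": 1.2,"twist": 0},{"grip": 5.0,"tx": 0,"ty": 0,"tz": 1.3,"twist": 0},{"grip": 5.0,"tx": 0,"ty": 0,"tz": 1.3,"twist": 0}])

```text
time: 5.9
position: [0.5482, 0.3445, 0.2206]
eef_rot: [[-0.705, 0.709, -0.0], [0.709, 0.705, -0.0], [0.0, -0.0, -1.0]]
contact_force: [0.3, 0.0, -1.7]
gripper_width: 0.0548
```

Request:
apply_moves(increments=[{"grip": 5.0,"tx": 0,"ty": 0,"tz": 0.1,"twist": 0},{"grip": 5.0,"tx": 0,"ty": 0,"tz": 0.2,"twist": 0},{"grip": 5.0,"tx": 0,"ty": 0,"tz": 0.3,"twist": 0},{"grip": 5.0,"tx": 0,"ty": 0,"tz": 0.3,"twist": 0}])

```text
time: 6.3
position: [0.5483, 0.3445, 0.2199]
eef_rot: [[-0.705, 0.709, 0.0], [0.709, 0.705, 0.001], [0.0, 0.001, -1.0]]
contact_force: [-6.9, -4.0, 18.8]
gripper_width: 0.0551
```

That is contact. I'll relax the press and open.

Request:
apply_moves(increments=[{"grip": 5.0,"tx": 0,"ty": 0,"tz": -0.2,"twist": 0},{"grip": 5.6,"tx": 0,"ty": 0,"tz": -0.2,"twist": 0},{"grip": 6.0,"tx": 0,"ty": 0,"tz": -0.2,"twist": 0},{"grip": 6.5,"tx": 0,"ty": 0,"tz": -0.2,"twist": 0},{"grip": 7.5,"tx": 0,"ty": 0,"tz": -0.2,"twist": 0},{"grip": 8.5,"tx": 0,"ty": 0,"tz": -0.2,"twist": 0},{"grip": 8.5,"tx": 0,"ty": 0,"tz": -0.2,"twist": 0},{"grip": 8.5,"tx": 0,"ty": 0,"tz": -1.2,"twist": 0},{"grip": 8.5,"tx": 0,"ty": 0,"tz": -3.2,"twist": 0},{"grip": 8.5,"tx": 0,"ty": 0,"tz": -6.2,"twist": 0},{"grip": 8.5,"tx": 0,"ty": 0,"tz": -9.2,"twist": 0},{"grip": 8.5,"tx": 0,"ty": 0,"tz": -12.2,"twist": 0},{"grip": 8.5,"tx": 0,"ty": 0,"tz": -14,"twist": 0},{"grip": 8.5,"tx": 0,"ty": 0,"tz": -14,"twist": 0}])

```text
time: 7.7
position: [0.549, 0.3447, 0.3617]
eef_rot: [[-0.705, 0.709, 0.005], [0.709, 0.705, 0.004], [-0.001, 0.006, -1.0]]
contact_force: [0.5, 0.5, 0.0]
gripper_width: 0.0851
```

Run:
```python
from h import *
from ov import crop
from plant import camera
go((.490,.026,.36),(.490,.026,.228))
cv2.imwrite('pics/a6.png',crop(camera('scene')[:,:,::-1],340,230,580,460,3))
cv2.imwrite('pics/a6t.png',camera('top')[:,:,::-1])
```

```text
t 7.7 p [0.549  0.3447 0.3617] jaw 44.85 w 0.0851 j7 0.25 F [0.5 0.5 0. ]
(0.49, 0.026, 0.36) -> [-18.44 -26.66   0.03]
(0.49, 0.026, 0.228) -> [-18.43 -26.74  13.23]
```

View pics/a6.png

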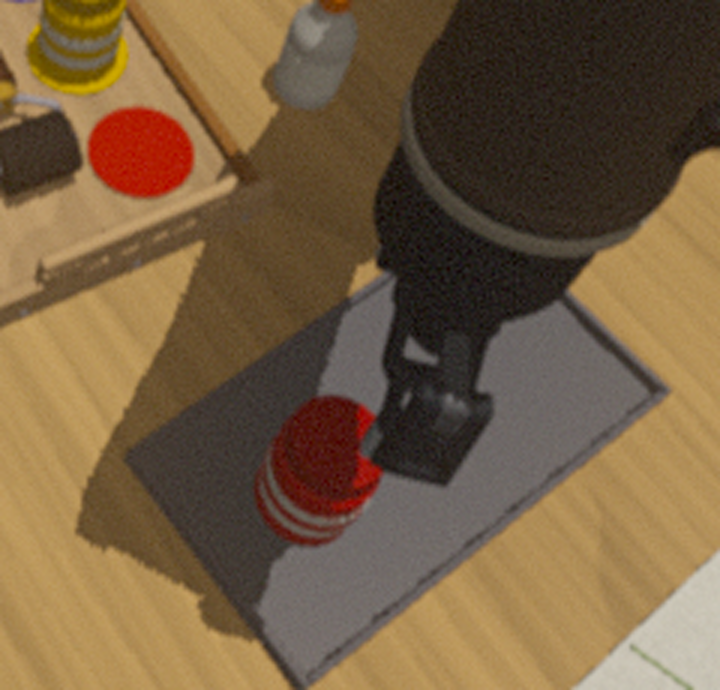

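View pics/a6t.png

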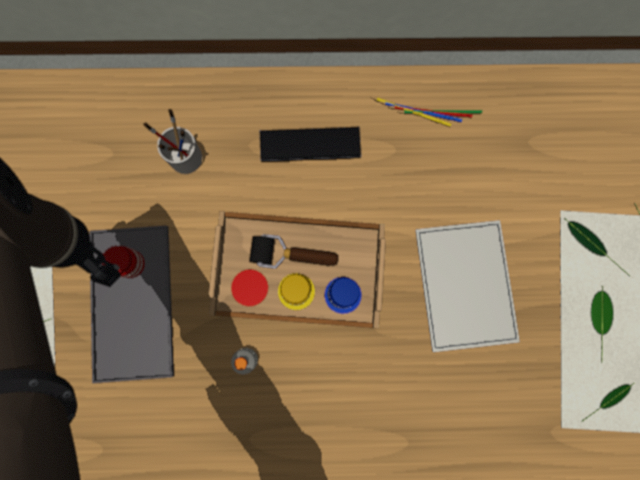

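Red stands upright in the tray, with its lid at top (121,262). Now the yellow pot.

Request:
apply_moves(increments=[{"grip": 8.5,"tx": -1.5,"ty": -2,"tz": 0,"twist": 0},{"grip": 8.5,"tx": -4,"ty": -5.8,"tz": 0,"twist": 0},{"grip": 8.5,"tx": -6.6,"ty": -9.6,"tz": 0,"twist": 0},{"grip": 8.5,"tx": -9.2,"ty": -13.4,"tz": 0,"twist": 0},{"grip": 8.5,"tx": -11.8,"ty": -17.2,"tz": 0,"twist": 0},{"grip": 8.5,"tx": -14.4,"ty": -21,"tz": 0,"twist": 0},{"grip": 8.5,"tx": -17,"ty": -24.6,"tz": 0,"twist": 0},{"grip": 8.5,"tx": -18.4,"ty": -26.7,"tz": 0,"twist": 0},{"grip": 8.5,"tx": -18.4,"ty": -26.7,"tz": 0,"twist": 0},{"grip": 8.5,"tx": -18.4,"ty": -26.7,"tz": 0,"twist": 0}])

```text
time: 8.8
position: [0.4884, 0.0256, 0.3571]
eef_rot: [[-0.704, 0.71, -0.001], [0.71, 0.704, 0.0], [0.001, -0.001, -1.0]]
contact_force: [-0.5, 0.9, 0.3]
gripper_width: 0.0853
```

Run:
```python
from h import *
from ov import *
from plant import camera
go((.490,.026,.228),yaw=45)
cv2.imwrite('pics/b1.png',crop(camera('scene')[:,:,::-1],250,130,450,330,3))
t=cv2.imread('pics/a6t.png');b=(85,215,185,315)
im=crop(t,*b,5); circ(im,'top',.548,.3443,.095,.025,5,b[0],b[1],(255,255,255));circ(im,'top',.548,.3443,.071,.028,5,b[0],b[1],(0,255,0))
im2=crop(t,210,240,310,340,5);circ(im2,'top',.4975,.1136,.015,.036,5,210,240,(255,255,255))
cv2.imwrite('pics/b2.png',np.hstack([im[:300,:400],im2[:300,:400]]))
```

```text
t 8.8 p [0.4884 0.0256 0.3571] jaw 44.78 w 0.0853 j7 0.73 F [-0.5  0.9  0.3]
(0.49, 0.026, 0.228) -> [-0.09  0.16 12.91]
twist -0.004
```

View pics/b1.png

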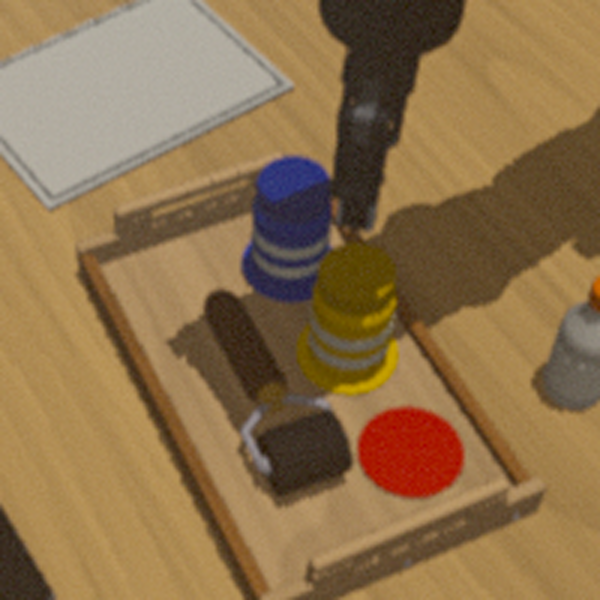

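View pics/b2.png

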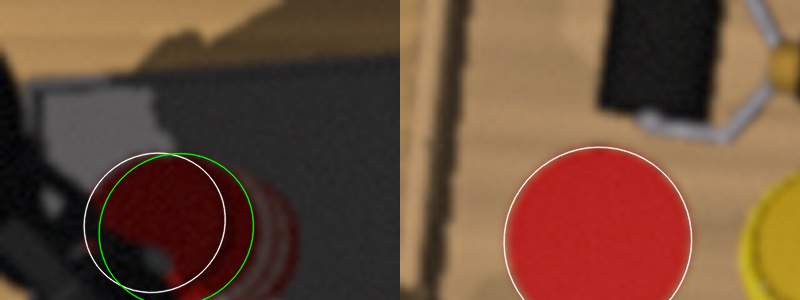

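Request:
apply_moves(increments=[{"grip": 8.5,"tx": 0,"ty": 0.1,"tz": 3,"twist": 0},{"grip": 8.5,"tx": 0,"ty": 0.1,"tz": 6,"twist": 0},{"grip": 8.5,"tx": 0,"ty": 0.1,"tz": 9,"twist": 0},{"grip": 8.5,"tx": 0,"ty": 0.1,"tz": 11,"twist": 0},{"grip": 8.5,"tx": 0,"ty": 0.1,"tz": 12.5,"twist": 0},{"grip": 8.5,"tx": 0,"ty": 0.1,"tz": 12.9,"twist": 0},{"grip": 8.5,"tx": 0,"ty": 0.1,"tz": 12.9,"twist": 0},{"grip": 6.5,"tx": 0,"ty": 0.1,"tz": 12.9,"twist": 0},{"grip": 6.0,"tx": 0,"ty": 0.1,"tz": 12.9,"twist": 0},{"grip": 5.5,"tx": 0,"ty": 0.1,"tz": 12.9,"twist": 0},{"grip": 5.0,"tx": 0,"ty": 0.1,"tz": 12.9,"twist": 0},{"grip": 5.0,"tx": 0,"ty": 0.1,"tz": 12.9,"twist": 0},{"grip": 5.0,"tx": 0,"ty": 0.1,"tz": 12.9,"twist": 0}])

```text
time: 10.15
position: [0.4897, 0.0266, 0.2298]
eef_rot: [[-0.705, 0.709, 0.002], [0.709, 0.705, 0.001], [-0.001, 0.002, -1.0]]
contact_force: [-2.9, 0.9, 8.8]
gripper_width: 0.0542
```

Run:
```python
from h import *
from ov import *
from plant import camera
go((.463,.3394,.365))
cv2.imwrite('pics/b3.png',crop(camera('scene')[:,:,::-1],250,130,450,330,3))
```

```text
t 10.15 p [0.4897 0.0266 0.2298] jaw 44.85 w 0.0542 j7 0.81 F [-2.9  0.9  8.8]
(0.463, 0.3394, 0.365) -> [ 24.06  20.19 -13.5 ]
```

View pics/b3.png

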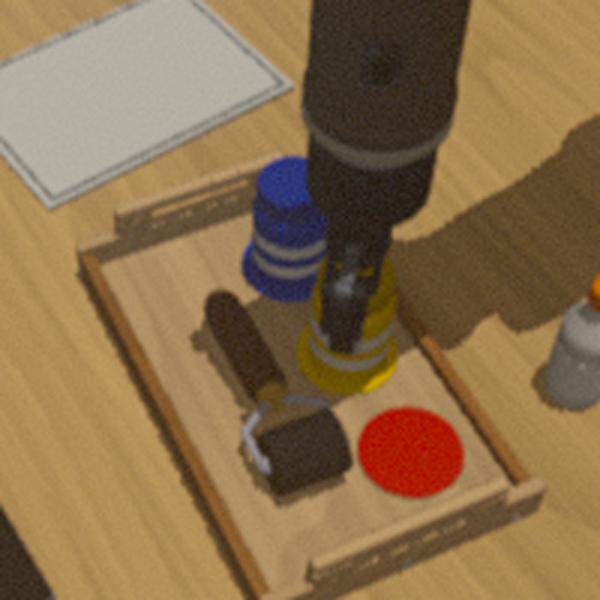

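Request:
apply_moves(increments=[{"grip": 5.0,"tx": 0,"ty": 0,"tz": -1,"twist": 0},{"grip": 5.0,"tx": 0,"ty": 0,"tz": -3,"twist": 0},{"grip": 5.0,"tx": 0,"ty": 0,"tz": -6,"twist": 0},{"grip": 5.0,"tx": 0,"ty": 0,"tz": -9,"twist": 0},{"grip": 5.0,"tx": 0,"ty": 0,"tz": -12,"twist": 0},{"grip": 5.0,"tx": 0,"ty": 0,"tz": -13.5,"twist": 0},{"grip": 5.0,"tx": 1,"ty": 0.8,"tz": -13.5,"twist": 0},{"grip": 5.0,"tx": 3,"ty": 2.5,"tz": -13.5,"twist": 0},{"grip": 5.0,"tx": 6,"ty": 5,"tz": -13.5,"twist": 0},{"grip": 5.0,"tx": 9,"ty": 7.6,"tz": -13.5,"twist": 0},{"grip": 5.0,"tx": 12,"ty": 10.1,"tz": -13.5,"twist": 0},{"grip": 5.0,"tx": 15,"ty": 12.6,"tz": -13.5,"twist": 0},{"grip": 5.0,"tx": 18,"ty": 15.1,"tz": -13.5,"twist": 0},{"grip": 5.0,"tx": 21,"ty": 17.7,"tz": -13.5,"twist": 0},{"grip": 5.0,"tx": 23,"ty": 19.4,"tz": -13.5,"twist": 0},{"grip": 5.0,"tx": 24,"ty": 20.2,"tz": -13.5,"twist": 0},{"grip": 5.0,"tx": 24,"ty": 20.2,"tz": -13,"twist": 0},{"grip": 5.0,"tx": 24,"ty": 20.2,"tz": -11,"twist": 0},{"grip": 5.0,"tx": 24,"ty": 20.2,"tz": -8,"twist": 0},{"grip": 5.0,"tx": 24,"ty": 20.2,"tz": -6,"twist": 0}])

```text
time: 12.2
position: [0.4632, 0.3366, 0.2867]
eef_rot: [[-0.704, 0.711, -0.001], [0.711, 0.704, -0.002], [-0.001, -0.002, -1.0]]
contact_force: [-1.2, 0.2, -2.4]
gripper_width: 0.054
```

Run:
```python
from h import *
from ov import *
from plant import camera
go((.463,.3394,.2203))
cv2.imwrite('pics/b4.png',crop(camera('scene')[:,:,::-1],340,230,580,460,3))
```

```text
t 12.2 p [0.4632 0.3366 0.2867] jaw 44.72 w 0.054 j7 0.16 F [-1.2  0.2 -2.4]
(0.463, 0.3394, 0.2203) -> [0.22 0.2  6.64]
```

View pics/b4.png

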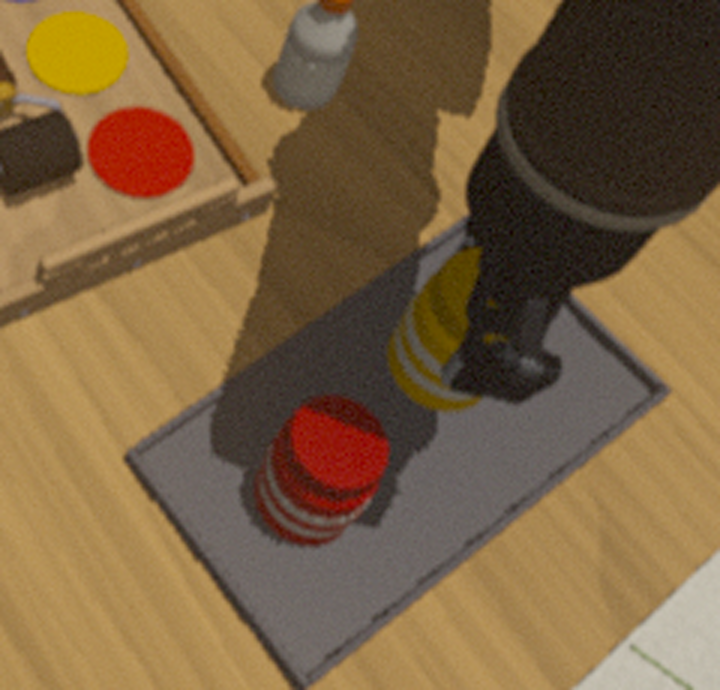

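Yellow hangs over the middle of the tray, clear of red. I'll lower it.

Request:
apply_moves(increments=[{"grip": 5.0,"tx": 0,"ty": 0,"tz": 2,"twist": 0},{"grip": 5.0,"tx": 0,"ty": 0,"tz": 4,"twist": 0},{"grip": 5.0,"tx": 0,"ty": 0,"tz": 5.5,"twist": 0},{"grip": 5.0,"tx": 0,"ty": 0,"tz": 6.2,"twist": 0},{"grip": 5.0,"tx": 0,"ty": 0,"tz": 6.5,"twist": 0},{"grip": 5.0,"tx": 0,"ty": 0,"tz": 6.6,"twist": 0},{"grip": 5.0,"tx": 0,"ty": 0,"tz": 6.7,"twist": 0},{"grip": 5.0,"tx": 0,"ty": 0,"tz": 6.7,"twist": 0}])

```text
time: 13.05
position: [0.4635, 0.3391, 0.2223]
eef_rot: [[-0.705, 0.709, 0.001], [0.709, 0.705, 0.001], [-0.0, 0.001, -1.0]]
contact_force: [-1.1, 0.2, -1.2]
gripper_width: 0.0544
```

Request:
apply_moves(increments=[{"grip": 5.0,"tx": 0,"ty": 0,"tz": 0.15,"twist": 0},{"grip": 5.0,"tx": 0,"ty": 0,"tz": 0.25,"twist": 0},{"grip": 5.0,"tx": 0,"ty": 0,"tz": 0.35,"twist": 0},{"grip": 5.0,"tx": 0,"ty": 0,"tz": 0.35,"twist": 0}])

```text
time: 13.45
position: [0.4634, 0.3391, 0.2198]
eef_rot: [[-0.705, 0.709, 0.0], [0.709, 0.705, 0.001], [0.0, 0.001, -1.0]]
contact_force: [-5.0, -2.5, 16.9]
gripper_width: 0.0547
```

Request:
apply_moves(increments=[{"grip": 5.0,"tx": 0,"ty": 0,"tz": -0.2,"twist": 0},{"grip": 5.6,"tx": 0,"ty": 0,"tz": -0.2,"twist": 0},{"grip": 6.0,"tx": 0,"ty": 0,"tz": -0.2,"twist": 0},{"grip": 6.5,"tx": 0,"ty": 0,"tz": -0.2,"twist": 0},{"grip": 7.5,"tx": 0,"ty": 0,"tz": -0.2,"twist": 0},{"grip": 8.5,"tx": 0,"ty": 0,"tz": -0.2,"twist": 0},{"grip": 8.5,"tx": 0,"ty": 0,"tz": -0.2,"twist": 0},{"grip": 8.5,"tx": 0,"ty": 0,"tz": -1.2,"twist": 0},{"grip": 8.5,"tx": 0,"ty": 0,"tz": -3.2,"twist": 0},{"grip": 8.5,"tx": 0,"ty": 0,"tz": -6.2,"twist": 0},{"grip": 8.5,"tx": 0,"ty": 0,"tz": -9.2,"twist": 0},{"grip": 8.5,"tx": 0,"ty": 0,"tz": -12.2,"twist": 0},{"grip": 8.5,"tx": 0,"ty": 0,"tz": -14,"twist": 0},{"grip": 8.5,"tx": 0,"ty": 0,"tz": -14,"twist": 0}])

```text
time: 14.85
position: [0.4641, 0.3394, 0.3618]
eef_rot: [[-0.705, 0.709, 0.004], [0.709, 0.705, 0.004], [-0.0, 0.006, -1.0]]
contact_force: [0.5, 0.6, -1.1]
gripper_width: 0.0853
```

Run:
```python
from h import *
from ov import crop
from plant import camera
go((.484,-.059,.36),(.484,-.059,.228))
cv2.imwrite('pics/c1.png',camera('scene')[:,:,::-1])
```

```text
t 14.85 p [0.4641 0.3394 0.3618] jaw 44.85 w 0.0853 j7 0.15 F [ 0.5  0.6 -1.1]
(0.484, -0.059, 0.36) -> [-29.65 -26.68   0.04]
(0.484, -0.059, 0.228) -> [-29.65 -26.76  13.23]
```

View pics/c1.png

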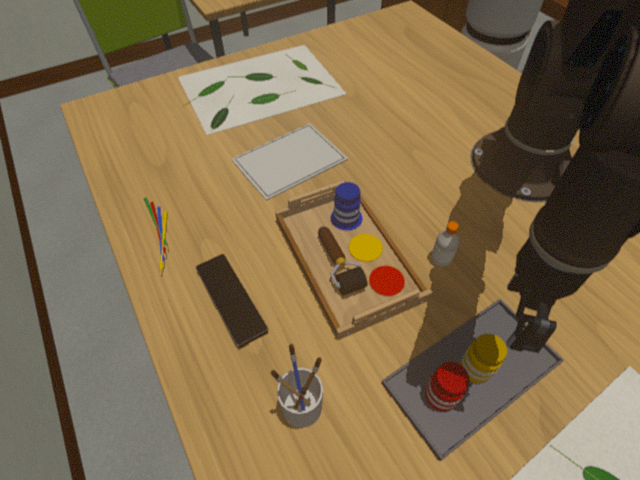

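Request:
apply_moves(increments=[{"grip": 8.5,"tx": -1.5,"ty": -1.4,"tz": 0,"twist": 0},{"grip": 8.5,"tx": -4.5,"ty": -4,"tz": 0,"twist": 0},{"grip": 8.5,"tx": -8,"ty": -7.2,"tz": 0,"twist": 0},{"grip": 8.5,"tx": -11.5,"ty": -10.4,"tz": 0,"twist": 0},{"grip": 8.5,"tx": -15,"ty": -13.5,"tz": 0,"twist": 0},{"grip": 8.5,"tx": -18.5,"ty": -16.7,"tz": 0,"twist": 0},{"grip": 8.5,"tx": -22,"ty": -19.8,"tz": 0,"twist": 0},{"grip": 8.5,"tx": -25.5,"ty": -23,"tz": 0,"twist": 0},{"grip": 8.5,"tx": -28.5,"ty": -25.7,"tz": 0,"twist": 0},{"grip": 8.5,"tx": -29.65,"ty": -26.7,"tz": 0,"twist": 0},{"grip": 8.5,"tx": -29.65,"ty": -26.7,"tz": 0,"twist": 0},{"grip": 8.5,"tx": -29.65,"ty": -26.7,"tz": 0,"twist": 0},{"grip": 8.5,"tx": -29.65,"ty": -26.7,"tz": 0,"twist": 0}])

```text
time: 16.2
position: [0.4829, -0.0583, 0.3577]
eef_rot: [[-0.707, 0.708, -0.001], [0.708, 0.707, 0.0], [0.001, -0.0, -1.0]]
contact_force: [-0.0, 0.5, 0.6]
gripper_width: 0.085
```

Run:
```python
from h import *
from ov import *
from plant import camera
go((.484,-.059,.228),yaw=45)
cv2.imwrite('pics/c2.png',crop(camera('scene')[:,:,::-1],250,130,450,330,3))
```

```text
t 16.2 p [ 0.4829 -0.0583  0.3577] jaw 44.95 w 0.085 j7 0.92 F [-0.   0.5  0.6]
(0.484, -0.059, 0.228) -> [-0.14  0.03 12.97]
twist -0.001
```

View pics/c2.png

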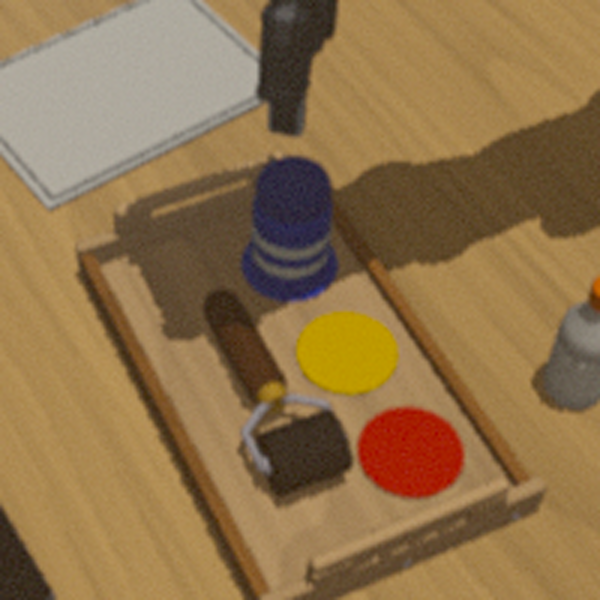

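The open gripper stands over the blue pot, with its lid at (292,185). I'll go down and close.

Request:
apply_moves(increments=[{"grip": 8.5,"tx": -0.1,"ty": 0,"tz": 3,"twist": 0},{"grip": 8.5,"tx": -0.1,"ty": 0,"tz": 6,"twist": 0},{"grip": 8.5,"tx": -0.1,"ty": 0,"tz": 9,"twist": 0},{"grip": 8.5,"tx": -0.1,"ty": 0,"tz": 11,"twist": 0},{"grip": 8.5,"tx": -0.1,"ty": 0,"tz": 12.5,"twist": 0},{"grip": 8.5,"tx": -0.1,"ty": 0,"tz": 13,"twist": 0},{"grip": 8.5,"tx": -0.1,"ty": 0,"tz": 13,"twist": 0},{"grip": 6.5,"tx": -0.1,"ty": 0,"tz": 13,"twist": 0},{"grip": 6.0,"tx": -0.1,"ty": 0,"tz": 13,"twist": 0},{"grip": 5.5,"tx": -0.1,"ty": 0,"tz": 13,"twist": 0},{"grip": 5.0,"tx": -0.1,"ty": 0,"tz": 13,"twist": 0},{"grip": 5.0,"tx": -0.1,"ty": 0,"tz": 13,"twist": 0},{"grip": 5.0,"tx": -0.1,"ty": 0,"tz": 13,"twist": 0}])

```text
time: 17.55
position: [0.4841, -0.0602, 0.2293]
eef_rot: [[-0.705, 0.709, 0.001], [0.709, 0.705, 0.0], [-0.001, 0.001, -1.0]]
contact_force: [-2.5, 0.2, 9.9]
gripper_width: 0.0547
```

Run:
```python
from h import *
from ov import *
from plant import camera
go((.378,.3345,.365))
cv2.imwrite('pics/c3.png',crop(camera('scene')[:,:,::-1],250,130,450,330,3))
```

```text
t 17.55 p [ 0.4841 -0.0602  0.2293] jaw 44.85 w 0.0547 j7 1.02 F [-2.5  0.2  9.9]
(0.378, 0.3345, 0.365) -> [ 35.46  20.33 -13.57]
```

View pics/c3.png

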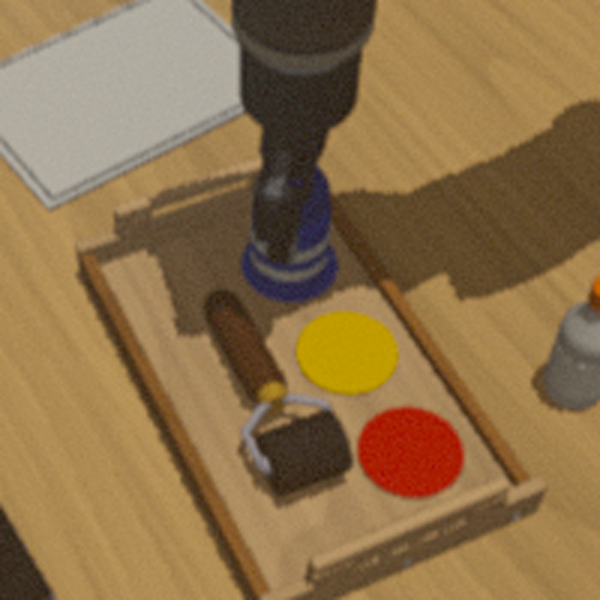

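Request:
apply_moves(increments=[{"grip": 5.0,"tx": 0,"ty": 0,"tz": -1,"twist": 0},{"grip": 5.0,"tx": 0,"ty": 0,"tz": -3,"twist": 0},{"grip": 5.0,"tx": 0,"ty": 0,"tz": -6,"twist": 0},{"grip": 5.0,"tx": 0,"ty": 0,"tz": -9,"twist": 0},{"grip": 5.0,"tx": 0,"ty": 0,"tz": -12,"twist": 0},{"grip": 5.0,"tx": 0,"ty": 0,"tz": -13.6,"twist": 0},{"grip": 5.0,"tx": 1,"ty": 0.6,"tz": -13.6,"twist": 0},{"grip": 5.0,"tx": 3.5,"ty": 2,"tz": -13.6,"twist": 0},{"grip": 5.0,"tx": 7,"ty": 4,"tz": -13.6,"twist": 0},{"grip": 5.0,"tx": 10.5,"ty": 6,"tz": -13.6,"twist": 0},{"grip": 5.0,"tx": 14,"ty": 8,"tz": -13.6,"twist": 0},{"grip": 5.0,"tx": 17.5,"ty": 10,"tz": -13.6,"twist": 0},{"grip": 5.0,"tx": 21,"ty": 12,"tz": -13.6,"twist": 0},{"grip": 5.0,"tx": 24.5,"ty": 14,"tz": -13.6,"twist": 0},{"grip": 5.0,"tx": 28,"ty": 16,"tz": -13.6,"twist": 0},{"grip": 5.0,"tx": 31.5,"ty": 18,"tz": -13.6,"twist": 0},{"grip": 5.0,"tx": 34,"ty": 19.5,"tz": -13.6,"twist": 0},{"grip": 5.0,"tx": 35.4,"ty": 20.3,"tz": -13.6,"twist": 0},{"grip": 5.0,"tx": 35.4,"ty": 20.3,"tz": -13.6,"twist": 0},{"grip": 5.0,"tx": 35.4,"ty": 20.3,"tz": -12,"twist": 0}])

```text
time: 19.6
position: [0.3785, 0.3338, 0.349]
eef_rot: [[-0.705, 0.709, 0.002], [0.709, 0.705, 0.001], [-0.0, 0.002, -1.0]]
contact_force: [0.9, 0.0, -2.3]
gripper_width: 0.0545
```

Run:
```python
from h import *
from ov import *
from plant import camera
go((.378,.3345,.2203))
cv2.imwrite('pics/c4.png',crop(camera('scene')[:,:,::-1],340,200,600,460,2.8))
```

```text
t 19.6 p [0.3785 0.3338 0.349 ] jaw 44.86 w 0.0545 j7 0.0 F [ 0.9  0.  -2.3]
(0.378, 0.3345, 0.2203) -> [ 9.000e-02 -1.000e-02  1.287e+01]
```

View pics/c4.png

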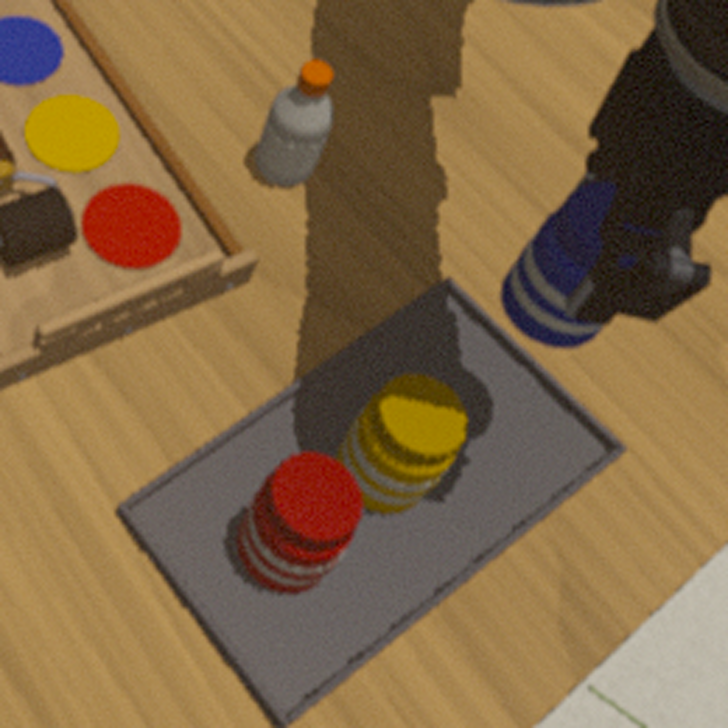

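Request:
apply_moves(increments=[{"grip": 5.0,"tx": 0,"ty": 0,"tz": 2,"twist": 0},{"grip": 5.0,"tx": 0,"ty": 0,"tz": 5,"twist": 0},{"grip": 5.0,"tx": 0,"ty": 0,"tz": 8,"twist": 0},{"grip": 5.0,"tx": 0,"ty": 0,"tz": 10.5,"twist": 0},{"grip": 5.0,"tx": 0,"ty": 0,"tz": 12,"twist": 0},{"grip": 5.0,"tx": 0,"ty": 0,"tz": 12.5,"twist": 0},{"grip": 5.0,"tx": 0,"ty": 0,"tz": 12.7,"twist": 0},{"grip": 5.0,"tx": 0,"ty": 0,"tz": 12.9,"twist": 0},{"grip": 5.0,"tx": 0,"ty": 0,"tz": 12.9,"twist": 0}])

```text
time: 20.55
position: [0.3784, 0.3339, 0.2199]
eef_rot: [[-0.705, 0.709, 0.001], [0.709, 0.705, 0.001], [-0.0, 0.001, -1.0]]
contact_force: [0.2, 0.6, -2.1]
gripper_width: 0.0546
```

Request:
apply_moves(increments=[{"grip": 5.0,"tx": 0,"ty": 0,"tz": 0.1,"twist": 0},{"grip": 5.0,"tx": 0,"ty": 0,"tz": 0.2,"twist": 0},{"grip": 5.0,"tx": 0,"ty": 0,"tz": 0.2,"twist": 0}])

```text
time: 20.85
position: [0.3784, 0.3341, 0.2193]
eef_rot: [[-0.705, 0.709, 0.001], [0.709, 0.705, 0.002], [0.0, 0.002, -1.0]]
contact_force: [-4.5, -4.6, 22.4]
gripper_width: 0.0546
```

Touching down. I'll release and go back up.

Request:
apply_moves(increments=[{"grip": 5.0,"tx": 0,"ty": 0,"tz": -0.2,"twist": 0},{"grip": 5.6,"tx": 0,"ty": 0,"tz": -0.2,"twist": 0},{"grip": 6.0,"tx": 0,"ty": 0,"tz": -0.2,"twist": 0},{"grip": 6.5,"tx": 0,"ty": 0,"tz": -0.2,"twist": 0},{"grip": 7.5,"tx": 0,"ty": 0,"tz": -0.2,"twist": 0},{"grip": 8.5,"tx": 0,"ty": 0,"tz": -0.2,"twist": 0},{"grip": 8.5,"tx": 0,"ty": 0,"tz": -0.2,"twist": 0},{"grip": 8.5,"tx": 0,"ty": 0,"tz": -1.2,"twist": 0},{"grip": 8.5,"tx": 0,"ty": 0,"tz": -3.2,"twist": 0},{"grip": 8.5,"tx": 0,"ty": 0,"tz": -6.2,"twist": 0},{"grip": 8.5,"tx": 0,"ty": 0,"tz": -9.2,"twist": 0},{"grip": 8.5,"tx": 0,"ty": 0,"tz": -12.2,"twist": 0},{"grip": 8.5,"tx": 0,"ty": 0,"tz": -14,"twist": 0},{"grip": 8.5,"tx": 0,"ty": 0,"tz": -14,"twist": 0}])

```text
time: 22.25
position: [0.3787, 0.3344, 0.3605]
eef_rot: [[-0.705, 0.709, 0.004], [0.709, 0.705, 0.004], [0.0, 0.005, -1.0]]
contact_force: [0.0, 0.4, -0.8]
gripper_width: 0.0845
```

Run:
```python
from h import *
from ov import crop
from plant import camera
go((.559,.012,.36),yaw=-6.2)
t=camera('top')[:,:,::-1]
cv2.imwrite('pics/d1s.png',camera('scene')[:,:,::-1])
cv2.imwrite('pics/d1t.png',t)
```

```text
t 22.25 p [0.3787 0.3344 0.3605] jaw 44.85 w 0.0845 j7 0.0 F [ 0.   0.4 -0.8]
(0.559, 0.012, 0.36) -> [-3.557e+01 -9.950e+00 -2.000e-02]
twist 0.891
```

View pics/d1s.png

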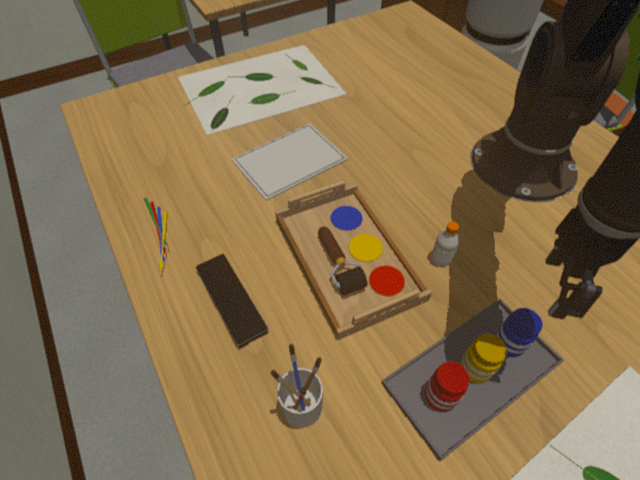

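View pics/d1t.png

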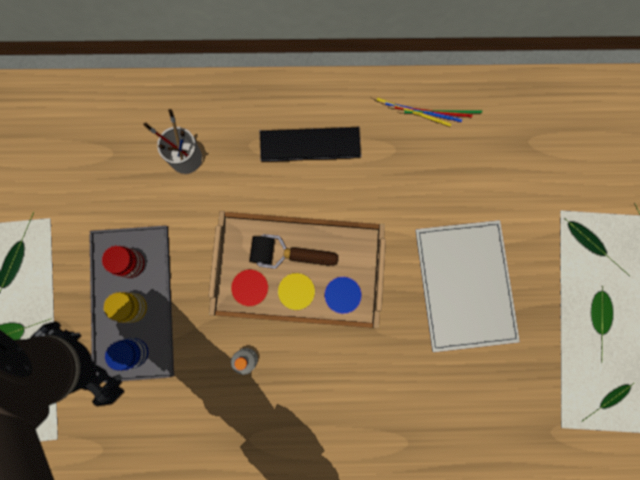

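All three pots stand upright in the tray, with lids at top (121,262), (123,307) and (124,354). Before going on I'll measure the bare coasters, the pots and the brayer from these pictures.

```bash
cat > meas.py <<'E'
from h import *
from scipy.optimize import least_squares
def hsv(fn): return cv2.cvtColor(cv2.imread(fn),cv2.COLOR_BGR2HSV).astype(int)
def cm(g,c):
    h=g[...,0]
    return {'red':((h<8)|(h>172)),'yel':(h>22)&(h<35),'blu':(h>105)&(h<130)}[c]&(g[...,1]>130)
def comp(m,roi):
    x0,y0,x1,y1=roi;k=np.zeros(m.shape,'uint8');k[y0:y1,x0:x1]=m[y0:y1,x0:x1]
    n,l,st,c=cv2.connectedComponentsWithStats(k);return (l==1+st[1:,4].argmax()).astype('uint8'),c[1+st[1:,4].argmax()]
def disk(n,m,z,r):
    # area-weighted centroid in the plane
    v,u=np.nonzero(m);W=np.array([ray(n,a,b,z)[:2] for a,b in zip(u,v)])
    c=cv2.minEnclosingCircle((W*1000).astype('float32'))
    return W.mean(0)*1000,c
E
python3 - <<'E'
from meas import *
for n,fn,roi in(('top','pics/d1t.png',(225,260,370,320)),('scene','pics/d1s.png',(325,200,412,300))):
    g=hsv(fn)
    for c in('red','yel','blu'):
        m,_=comp(cm(g,c),roi);a,b=disk(n,m,.015,36);print(n,c,m.sum(),a.round(1),np.round(b[0],1),round(b[1],1))
im=cv2.imread('pics/d1t.png');s=cv2.imread('pics/d1s.png')
from ov import *
b=(85,225,185,385);A=crop(im,*b,3.5)
for p in((.5482,.3445),(.4634,.3391),(.3784,.3340)):
    circ(A,'top',*p,.095,.025,3.5,b[0],b[1],(255,255,255));circ(A,'top',*p,.005,.028,3.5,b[0],b[1],(0,255,0))
b=(380,300,570,460);B=crop(s,*b,2.3)
B=crop(s,*b,2.3)
for p in((.5482,.3445),(.4634,.3391),(.3784,.3340)):
    circ(B,'scene',*p,.095,.025,2.3,b[0],b[1],(255,255,255));circ(B,'scene',*p,.005,.028,2.3,b[0],b[1],(0,255,0))
C=np.zeros((560,790,3),'uint8');C[:A.shape[0],:A.shape[1]]=A;C[:B.shape[0],350:350+B.shape[1]]=B
cv2.imwrite('pics/d2.png',C)
E
```

```text
top red 1082 [498.  113.4] [498.  113.3] 35.7
top yel 1088 [489.4  23.7] [489.6  23.7] 35.7Traceback (most recent call last):
  File "<stdin>", line 5, in <module>
  File "meas.py", line 12, in disk
    v,u=np.nonzero(m);W=np.array([ray(n,a,b,z)[:2] for a,b in zip(u,v)])
                                  ~~~^^^^^^^^^
  File "h.py", line 4, in ray
    c=camera_info(n);d=c['orientation']@np.linalg.solve(c['K'],[u,v,1.]);e=c['eye']
ValueError: time passes only in moves, steps and waits
```

```bash
sed -i 's/^def ray/import functools\ncamera_info=functools.lru_cache(camera_info)\ndef ray/' h.py
python3 - <<'E'
from meas import *
for n,fn,roi in(('top','pics/d1t.png',(225,260,370,320)),('scene','pics/d1s.png',(325,200,412,300))):
    g=hsv(fn)
    for c in('red','yel','blu'):
        m,_=comp(cm(g,c),roi);a,b=disk(n,m,.015,36);print(n,c,m.sum(),a.round(1),np.round(b[0],1),round(b[1],1))
im=cv2.imread('pics/d1t.png');s=cv2.imread('pics/d1s.png')
from ov import *
C=np.zeros((560,790,3),'uint8')
P=((.5482,.3445),(.4634,.3391),(.3784,.3340))
for n,i,b,sc,x in(('top',im,(85,225,185,385),3.5,0),('scene',s,(390,300,570,420),2.4,355)):
    A=crop(i,*b,sc)
    for p in P:
        circ(A,n,*p,.095,.025,sc,b[0],b[1],(255,255,255));circ(A,n,*p,.005,.028,sc,b[0],b[1],(0,255,0))
    C[:A.shape[0],x:x+A.shape[1]]=A
cv2.imwrite('pics/d2.png',C)
E
```

```text
top red 1082 [498.  113.4] [498.  113.3] 35.7
top yel 1088 [489.4  23.7] [489.6  23.7] 35.7
top blu 989 [480.8 -66.1] [481.2 -66.1] 34.2
scene red 821 [499.2 116.7] [499.2 116. ] 35.3
scene yel 733 [490.   27.4] [489.8  27. ] 35.8
scene blu 547 [481.9 -61.5] [481.5 -61.9] 33.5
```

View pics/d2.png

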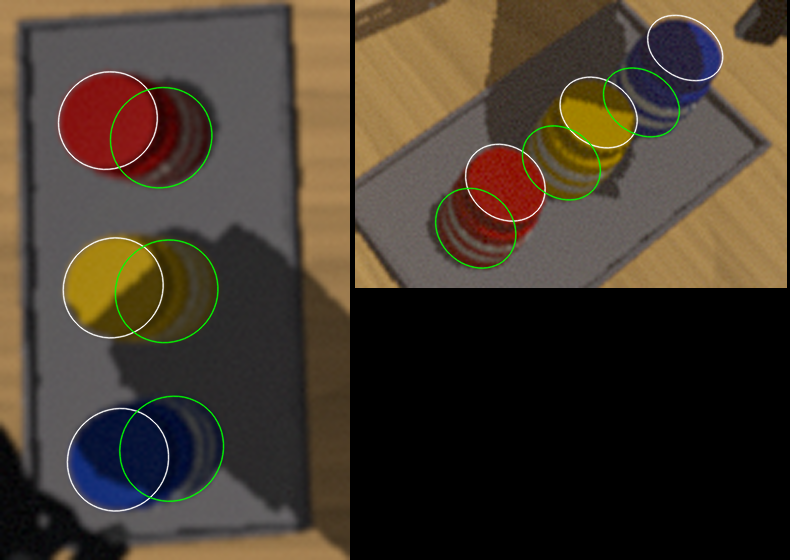

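Run:
```python
from meas import *
from ov import *
for n,fn,roi,pr in(('top','pics/d1t.png',(245,230,345,272),(410,215,525,358)),('scene','pics/d1s.png',(315,222,372,300),(228,120,352,200))):
    bgr=cv2.imread(fn);g=hsv(fn)
    m=g[...,2]<85
    k=np.zeros(m.shape,'uint8');x0,y0,x1,y1=roi;k[y0:y1,x0:x1]=m[y0:y1,x0:x1]
    nn,l,st,c=cv2.connectedComponentsWithStats(k)
    for i in range(1,nn):
        if st[i,4]>80:
            v,u=np.nonzero(l==i);W=np.array([ray(n,a,b,.031)[:2] for a,b in zip(u,v)])*1000
            print(n,'blob',st[i],W.mean(0).round(1),cv2.minAreaRect(W.astype('float32')))
    m=(g[...,1]<45)&(g[...,2]>110);p,_=comp(m,pr)
    p=cv2.morphologyEx(p,cv2.MORPH_CLOSE,np.ones((5,5)))
    v,u=np.nonzero(p);W=np.array([ray(n,a,b,.006)[:2] for a,b in zip(u,v)])*1000
    print(n,'plate',cv2.minAreaRect(W.astype('float32')))
```

```text
top blob [249 236  26  29 607] [568.7  87.6] ((569.1476440429688, 87.70292663574219), (43.324310302734375, 53.00896072387695), 81.80077362060547)
top blob [289 247  49  19 639] [554.4 -10.3] ((554.3160400390625, -10.680797576904297), (92.30461883544922, 26.44439125061035), 81.19190979003906)
top plate ((496.58251953125, -309.60711669921875), (239.42860412597656, 170.31802368164062), 5.471593379974365)
scene blob [319 228  25  37 316] [558.8  -6.6] ((556.9334716796875, -5.935886383056641), (96.61560821533203, 28.445775985717773), 83.7482681274414)
scene blob [335 267  32  29 607] [566.1  90.5] ((566.3856811523438, 89.59429931640625), (53.80537033081055, 59.65005874633789), 77.57247161865234)
scene plate ((497.18707275390625, -304.1175842285156), (237.9530792236328, 169.29693603515625), 5.201300621032715)
```

```bash
python3 -c "
from h import *
go((.5583,.0137,.33),yaw=-8.5)"
```

```text
t 22.35 p [0.378  0.3338 0.3576] jaw 44.86 w 0.085 j7 0.0 F [-0.5 -0.1 -0.8]
(0.5583, 0.0137, 0.33) -> [-35.41  -9.8    2.75]
twist 0.931
```

Request:
apply_moves(increments=[{"grip": 7.0,"tx": -1.5,"ty": -0.4,"tz": 0,"twist": 0},{"grip": 6.0,"tx": -5,"ty": -1.4,"tz": 0,"twist": 0.08},{"grip": 6.0,"tx": -8.5,"ty": -2.4,"tz": 0,"twist": 0.18},{"grip": 6.0,"tx": -12,"ty": -3.4,"tz": 0,"twist": 0.28},{"grip": 6.0,"tx": -15.5,"ty": -4.3,"tz": 0,"twist": 0.38},{"grip": 6.0,"tx": -19,"ty": -5.3,"tz": 0,"twist": 0.48},{"grip": 6.0,"tx": -22.5,"ty": -6.2,"tz": 0,"twist": 0.58},{"grip": 6.0,"tx": -26,"ty": -7.2,"tz": 0,"twist": 0.68},{"grip": 6.0,"tx": -29.5,"ty": -8.2,"tz": 0,"twist": 0.78},{"grip": 6.0,"tx": -33,"ty": -9.1,"tz": 1,"twist": 0.87},{"grip": 6.0,"tx": -35.4,"ty": -9.8,"tz": 2.7,"twist": 0.931},{"grip": 6.0,"tx": -35.4,"ty": -9.8,"tz": 2.7,"twist": 0.931},{"grip": 6.0,"tx": -35.4,"ty": -9.8,"tz": 2.7,"twist": 0.931},{"grip": 6.0,"tx": -35.4,"ty": -9.8,"tz": 2.7,"twist": 0.931}])

```text
time: 23.75
position: [0.558, 0.0149, 0.3298]
eef_rot: [[0.146, 0.989, -0.001], [0.989, -0.146, 0.0], [0.0, -0.001, -1.0]]
contact_force: [0.1, -0.3, -0.0]
gripper_width: 0.06
```

Run:
```python
from h import *
from ov import *
from plant import camera
go((.5583,.0137,.191),yaw=-8.5)
cv2.imwrite('pics/e1.png',crop(camera('scene')[:,:,::-1],250,130,450,330,3))
```

```text
t 23.75 p [0.558  0.0149 0.3298] jaw -8.38 w 0.06 j7 -0.04 F [ 0.1 -0.3 -0. ]
(0.5583, 0.0137, 0.191) -> [-0.12  0.07 13.88]
twist 0.002
```

View pics/e1.png

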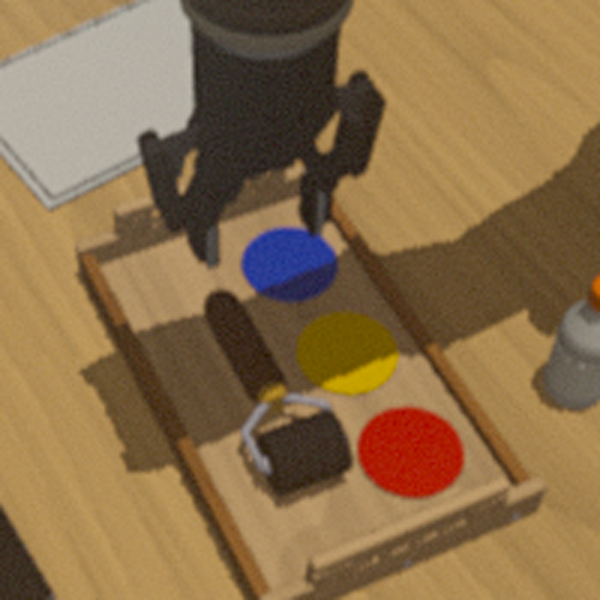

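Request:
apply_moves(increments=[{"grip": 6.0,"tx": 0,"ty": 0,"tz": 3,"twist": 0},{"grip": 6.0,"tx": 0,"ty": 0,"tz": 6,"twist": 0},{"grip": 6.0,"tx": 0,"ty": 0,"tz": 9,"twist": 0},{"grip": 6.0,"tx": 0,"ty": 0,"tz": 11,"twist": 0},{"grip": 6.0,"tx": 0,"ty": 0,"tz": 12,"twist": 0},{"grip": 6.0,"tx": 0,"ty": 0,"tz": 12,"twist": 0}])

```text
time: 24.4
position: [0.5579, 0.0147, 0.2095]
eef_rot: [[0.146, 0.989, -0.002], [0.989, -0.146, 0.0], [-0.0, -0.002, -1.0]]
contact_force: [-0.2, -0.6, -0.6]
gripper_width: 0.06
```

Run:
```python
from h import *
from ov import *
from plant import camera
go((.5583,.0137,.191),yaw=-8.5)
cv2.imwrite('pics/e2.png',crop(camera('scene')[:,:,::-1],290,190,390,310,5))
```

```text
t 24.4 p [0.5579 0.0147 0.2095] jaw -8.41 w 0.06 j7 0.05 F [-0.2 -0.6 -0.6]
(0.5583, 0.0137, 0.191) -> [-0.09  0.05  1.85]
twist 0.002
```

View pics/e2.png

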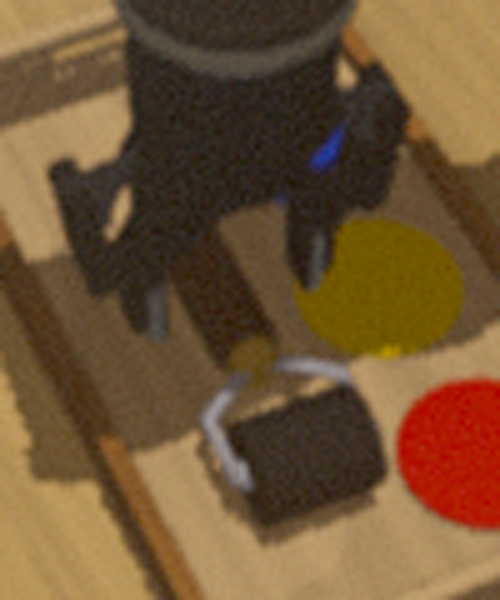

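The fingertips at (155,335) and (312,285) straddle the handle. I'll go down and close.

Request:
apply_moves(increments=[{"grip": 6.0,"tx": 0,"ty": 0,"tz": 0.7,"twist": 0},{"grip": 6.0,"tx": 0,"ty": 0,"tz": 1.3,"twist": 0},{"grip": 6.0,"tx": 0,"ty": 0,"tz": 1.7,"twist": 0},{"grip": 5.0,"tx": 0,"ty": 0,"tz": 1.7,"twist": 0},{"grip": 4.0,"tx": 0,"ty": 0,"tz": 1.7,"twist": 0},{"grip": 3.3,"tx": 0,"ty": 0,"tz": 1.7,"twist": 0},{"grip": 2.8,"tx": 0,"ty": 0,"tz": 1.7,"twist": 0},{"grip": 2.3,"tx": 0,"ty": 0,"tz": 1.7,"twist": 0},{"grip": 2.3,"tx": 0,"ty": 0,"tz": 1.7,"twist": 0},{"grip": 2.3,"tx": 0,"ty": 0,"tz": 1.7,"twist": 0}], grip_force=50)

```text
time: 25.45
position: [0.5585, 0.0138, 0.1936]
eef_rot: [[0.147, 0.989, 0.001], [0.989, -0.147, 0.0], [0.0, 0.001, -1.0]]
contact_force: [-1.8, -0.4, 5.8]
gripper_width: 0.0269
```

Run:
```python
from h import *
from ov import *
from plant import camera
go()
cv2.imwrite('pics/e3.png',crop(camera('scene')[:,:,::-1],290,190,390,310,5))
```

```text
t 25.45 p [0.5585 0.0138 0.1936] jaw -8.48 w 0.0269 j7 0.06 F [-1.8 -0.4  5.8]
```

View pics/e3.png

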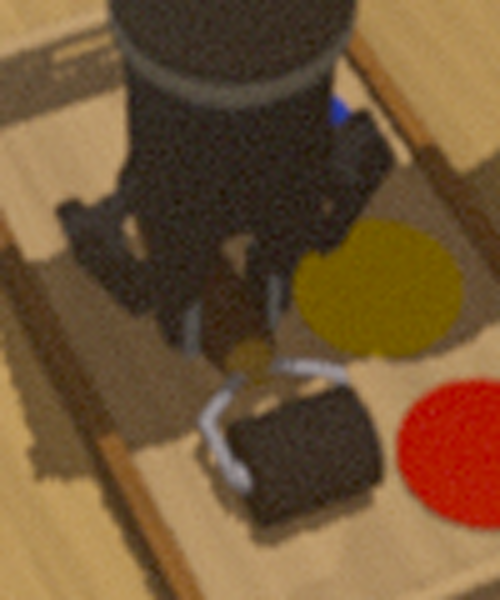

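```bash
python3 -c "
from h import *
from plant import sensors
print(np.round(sensors.get_obs()['joints'],2))
c=np.array([.4969,-.3069]);d=np.array([np.cos(np.radians(5.35)),np.sin(np.radians(5.35))])
t=c-.015*d;print(t)
go((*t,.31),yaw=-84.65)"
```

```text
[-0.37  0.61  0.35  1.96 -0.35  0.63  0.06]
[ 0.48196534 -0.30829859]
t 25.5 p [0.5585 0.0139 0.1936] jaw -8.48 w 0.0272 j7 0.06 F [-1.4 -0.6  5.6]
(np.float64(0.4819653443423976), np.float64(-0.3082985922882825), 0.31) -> [-32.99  -2.81 -11.65]
twist 1.329
```

Request:
apply_moves(increments=[{"grip": 2.3,"tx": 0,"ty": 0,"tz": -0.5,"twist": 0},{"grip": 2.3,"tx": 0,"ty": 0,"tz": -2,"twist": 0},{"grip": 2.3,"tx": 0,"ty": 0,"tz": -4,"twist": 0},{"grip": 2.3,"tx": 0,"ty": 0,"tz": -6.5,"twist": 0},{"grip": 2.3,"tx": 0,"ty": 0,"tz": -9,"twist": 0},{"grip": 2.3,"tx": 0,"ty": 0,"tz": -11.5,"twist": 0},{"grip": 2.3,"tx": 0,"ty": 0,"tz": -12,"twist": 0},{"grip": 2.3,"tx": 0,"ty": 0,"tz": -12,"twist": 0}])

```text
time: 26.3
position: [0.5584, 0.014, 0.3137]
eef_rot: [[0.147, 0.989, 0.001], [0.989, -0.147, 0.0], [0.001, 0.001, -1.0]]
contact_force: [-1.2, 0.2, -2.0]
gripper_width: 0.0271
```

Run:
```python
from h import *
from ov import *
from plant import camera,sensors
c=np.array([.4969,-.3069]);d=np.array([np.cos(np.radians(5.35)),np.sin(np.radians(5.35))])
go((*(c-.015*d),.31),yaw=-84.65)
print(np.round(sensors.get_obs()['joints'],2))
cv2.imwrite('pics/e4.png',crop(camera('scene')[:,:,::-1],250,130,450,330,3))
```

```text
t 26.3 p [0.5584 0.014  0.3137] jaw -8.48 w 0.0271 j7 -0.03 F [-1.2  0.2 -2. ]
(np.float64(0.4819653443423976), np.float64(-0.3082985922882825), 0.31) -> [-33.01  -2.81   0.35]
twist 1.329
[-0.45  0.44  0.45  1.87 -0.24  0.88 -0.03]
```

View pics/e4.png

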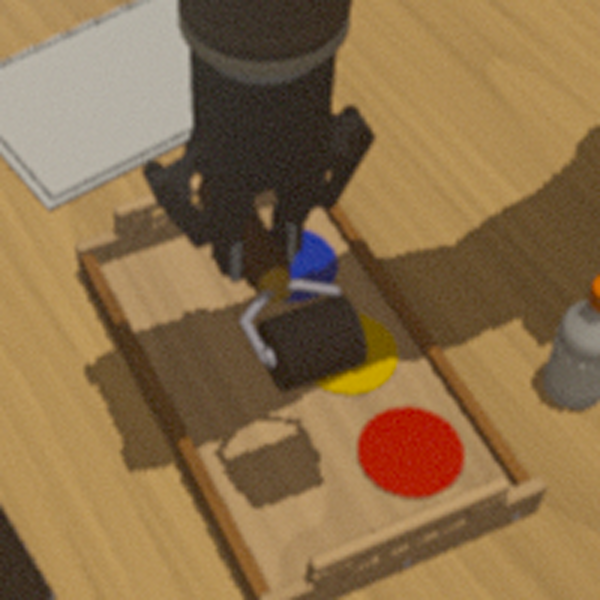

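The brayer hangs level in the grip. I'll carry it to the plate.

Request:
apply_moves(increments=[{"grip": 2.3,"tx": -1,"ty": -0.1,"tz": 0,"twist": 0.03},{"grip": 2.3,"tx": -3,"ty": -0.3,"tz": 0,"twist": 0.11},{"grip": 2.3,"tx": -5.5,"ty": -0.5,"tz": 0,"twist": 0.21},{"grip": 2.3,"tx": -8,"ty": -0.7,"tz": 0,"twist": 0.31},{"grip": 2.3,"tx": -10.5,"ty": -0.9,"tz": 0,"twist": 0.41},{"grip": 2.3,"tx": -13,"ty": -1.1,"tz": 0,"twist": 0.51},{"grip": 2.3,"tx": -15.5,"ty": -1.3,"tz": 0,"twist": 0.61},{"grip": 2.3,"tx": -18,"ty": -1.5,"tz": 0,"twist": 0.71},{"grip": 2.3,"tx": -20.5,"ty": -1.7,"tz": 0,"twist": 0.81},{"grip": 2.3,"tx": -23,"ty": -1.9,"tz": 0,"twist": 0.91},{"grip": 2.3,"tx": -25.5,"ty": -2.1,"tz": 0,"twist": 1.01},{"grip": 2.3,"tx": -28,"ty": -2.3,"tz": 0,"twist": 1.11},{"grip": 2.3,"tx": -30.5,"ty": -2.6,"tz": 0,"twist": 1.21},{"grip": 2.3,"tx": -32.5,"ty": -2.7,"tz": 0,"twist": 1.29},{"grip": 2.3,"tx": -33,"ty": -2.8,"tz": 0,"twist": 1.329},{"grip": 2.3,"tx": -33,"ty": -2.8,"tz": 0,"twist": 1.329},{"grip": 2.3,"tx": -33,"ty": -2.8,"tz": 0,"twist": 1.329},{"grip": 2.3,"tx": -33,"ty": -2.8,"tz": 0,"twist": 1.329}])

```text
time: 28.15
position: [0.4823, -0.3072, 0.3128]
eef_rot: [[0.995, 0.096, -0.0], [0.096, -0.995, 0.001], [-0.0, -0.001, -1.0]]
contact_force: [1.0, 0.7, -1.8]
gripper_width: 0.0271
```

Run:
```python
from h import *
from ov import *
from plant import camera,sensors
go((.482,-.3083,.1876),yaw=-84.65)
print(np.round(sensors.get_obs()['joints'],2))
cv2.imwrite('pics/f1.png',crop(camera('scene')[:,:,::-1],200,60,400,220,3.5))
cv2.imwrite('pics/f1t.png',crop(camera('top')[:,:,::-1],380,190,560,380,3))
```

```text
t 28.15 p [ 0.4823 -0.3072  0.3128] jaw -84.49 w 0.0271 j7 -0.52 F [ 1.   0.7 -1.8]
(0.482, -0.3083, 0.1876) -> [-0.04  0.12 12.52]
twist 0.003
[-0.08  0.54  0.81  1.86 -0.48  0.95 -0.52]
```

View pics/f1.png

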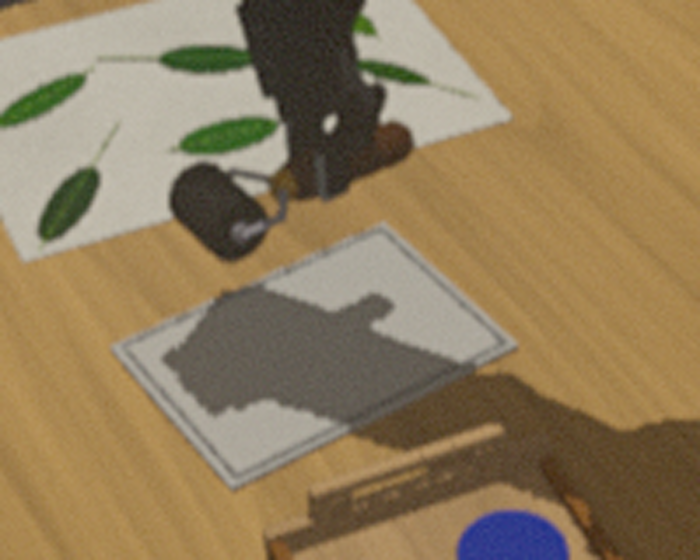

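View pics/f1t.png

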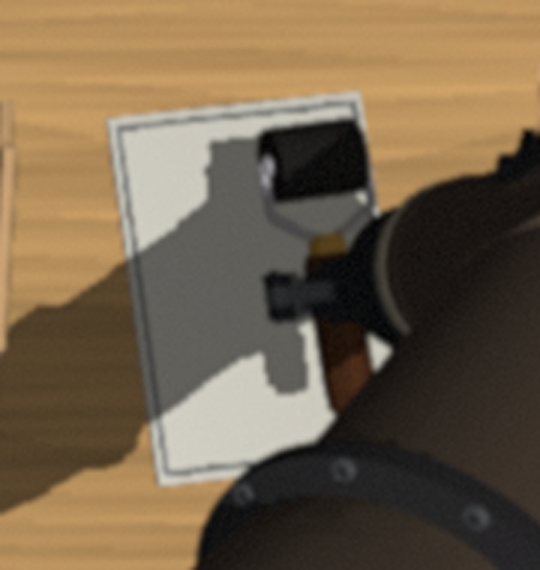

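Request:
apply_moves(increments=[{"grip": 2.3,"tx": 0,"ty": 0,"tz": 1,"twist": 0},{"grip": 2.3,"tx": 0,"ty": 0,"tz": 3.5,"twist": 0},{"grip": 2.3,"tx": 0,"ty": 0,"tz": 6,"twist": 0},{"grip": 2.3,"tx": 0,"ty": 0,"tz": 8.5,"twist": 0},{"grip": 2.3,"tx": 0,"ty": 0,"tz": 10.5,"twist": 0},{"grip": 2.3,"tx": 0,"ty": 0,"tz": 11.3,"twist": 0},{"grip": 2.3,"tx": 0,"ty": 0,"tz": 11.3,"twist": 0}])

```text
time: 28.95
position: [0.4816, -0.308, 0.1991]
eef_rot: [[0.996, 0.094, -0.002], [0.094, -0.996, 0.001], [-0.002, -0.001, -1.0]]
contact_force: [0.1, -0.2, -1.4]
gripper_width: 0.0272
```

Run:
```python
from h import *
from ov import *
from plant import camera,sensors
go((.482,-.3083,.1876),yaw=-84.65)
S=camera('scene')[:,:,::-1];T=camera('top')[:,:,::-1]
cv2.imwrite('pics/f2.png',crop(S,200,60,400,220,3.5))
cv2.imwrite('pics/f2t.png',crop(T,380,190,560,380,3))
```

```text
t 28.95 p [ 0.4816 -0.308   0.1991] jaw -84.62 w 0.0272 j7 -0.4 F [ 0.1 -0.2 -1.4]
(0.482, -0.3083, 0.1876) -> [0.04 0.04 1.15]
twist 0.0
```

View pics/f2.png

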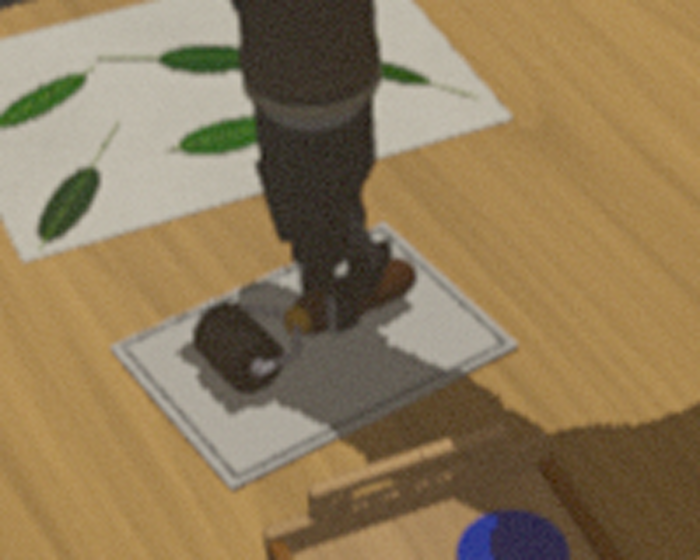

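View pics/f2t.png

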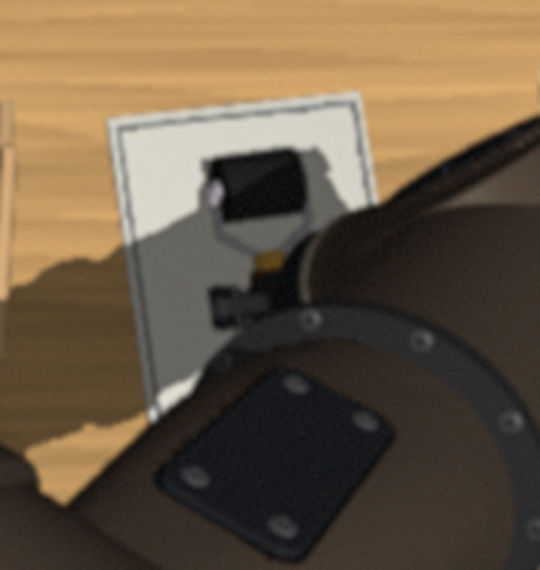

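Run:
```python
from h import *
a=np.radians(5.35);ex=np.array([np.cos(a),np.sin(a)]);ey=np.array([-ex[1],ex[0]])
for n,u,v,s,x0,y0,c in(('top',260,185,3,380,190,(496.6,-309.6)),('scene',237,347,3.5,200,60,(497.2,-304.1))):
    p=ray(n,(u+.5)/s-.5+x0,(v+.5)/s-.5+y0,.04)[:2]*1000
    print(n,p.round(1),'rel plate',round((p-c)@ex,1),round((p-c)@ey,1))
```

```text
top [ 558.2 -303.1] rel plate 62.0 0.7
scene [ 558.  -295.1] rel plate 61.4 3.3
```

The roller is about 62 mm ahead and 1-3 mm to the side of the plate centre (wanted 63 and 0), so I'll lower it with a 1.5 mm side correction.

Request:
apply_moves(increments=[{"grip": 2.3,"tx": 0.1,"ty": 0.15,"tz": 0.4,"twist": 0},{"grip": 2.3,"tx": 0.1,"ty": 0.15,"tz": 0.7,"twist": 0},{"grip": 2.3,"tx": 0.1,"ty": 0.15,"tz": 0.9,"twist": 0},{"grip": 2.3,"tx": 0.1,"ty": 0.15,"tz": 1.0,"twist": 0},{"grip": 2.3,"tx": 0.1,"ty": 0.15,"tz": 1.1,"twist": 0},{"grip": 2.3,"tx": 0.1,"ty": 0.15,"tz": 1.1,"twist": 0}])

```text
time: 29.65
position: [0.4831, -0.3097, 0.1891]
eef_rot: [[0.996, 0.094, -0.0], [0.094, -0.996, 0.0], [-0.0, -0.0, -1.0]]
contact_force: [-0.3, -0.4, -1.5]
gripper_width: 0.0272
```

Request:
apply_moves(increments=[{"grip": 2.3,"tx": 0,"ty": 0,"tz": 0.1,"twist": 0},{"grip": 2.3,"tx": 0,"ty": 0,"tz": 0.2,"twist": 0},{"grip": 2.3,"tx": 0,"ty": 0,"tz": 0.2,"twist": 0}])

```text
time: 29.95
position: [0.4831, -0.3099, 0.1877]
eef_rot: [[0.996, 0.093, 0.0], [0.093, -0.996, 0.0], [0.001, -0.0, -1.0]]
contact_force: [-1.5, 1.6, 5.5]
gripper_width: 0.0268
```

Request:
apply_moves(increments=[{"grip": 2.3,"tx": 0,"ty": 0,"tz": 0,"twist": 0},{"grip": 2.8,"tx": 0,"ty": 0,"tz": 0,"twist": 0},{"grip": 3.1,"tx": 0,"ty": 0,"tz": 0,"twist": 0},{"grip": 3.5,"tx": 0,"ty": 0,"tz": 0,"twist": 0},{"grip": 4.5,"tx": 0,"ty": 0,"tz": 0,"twist": 0},{"grip": 6,"tx": 0,"ty": 0,"tz": 0,"twist": 0},{"grip": 6,"tx": 0,"ty": 0,"tz": 0,"twist": 0},{"grip": 6,"tx": 0,"ty": 0,"tz": -0.5,"twist": 0},{"grip": 6,"tx": 0,"ty": 0,"tz": -2.5,"twist": 0},{"grip": 6,"tx": 0,"ty": 0,"tz": -5.5,"twist": 0},{"grip": 6,"tx": 0,"ty": 0,"tz": -9,"twist": 0},{"grip": 6,"tx": 0,"ty": 0,"tz": -13,"twist": 0},{"grip": 7,"tx": 0,"ty": 0,"tz": -17,"twist": 0},{"grip": 8.5,"tx": 0,"ty": 0,"tz": -18,"twist": 0},{"grip": 8.5,"tx": 0,"ty": 0,"tz": -18,"twist": 0}])

```text
time: 31.45
position: [0.4833, -0.3101, 0.369]
eef_rot: [[0.996, 0.094, 0.003], [0.094, -0.996, -0.001], [0.003, 0.001, -1.0]]
contact_force: [-0.7, -0.3, -0.8]
gripper_width: 0.0849
```

Run:
```python
from h import *
from ov import *
from plant import camera,sensors
go((.3784,.3339,.36),yaw=45)
S=camera('scene')[:,:,::-1];T=camera('top')[:,:,::-1]
cv2.imwrite('pics/g1.png',crop(S,200,60,400,220,3.5))
cv2.imwrite('pics/g1t.png',crop(T,380,190,560,380,3))
print(np.round(sensors.get_obs()['joints'],2))
```

```text
t 31.45 p [ 0.4833 -0.3101  0.369 ] jaw -84.62 w 0.0849 j7 -0.57 F [-0.7 -0.3 -0.8]
(0.3784, 0.3339, 0.36) -> [ -4.41 -65.1    0.8 ]
twist -2.262
[-0.12  0.49  0.87  1.8  -0.42  1.05 -0.57]
```

View pics/g1.png

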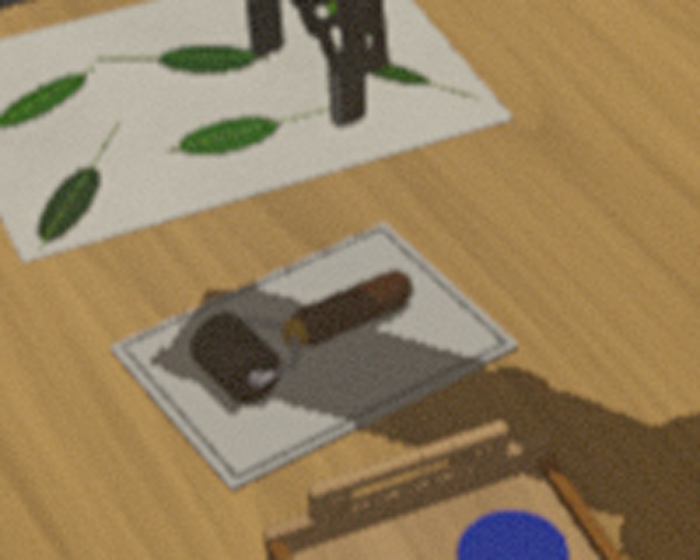

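View pics/g1t.png

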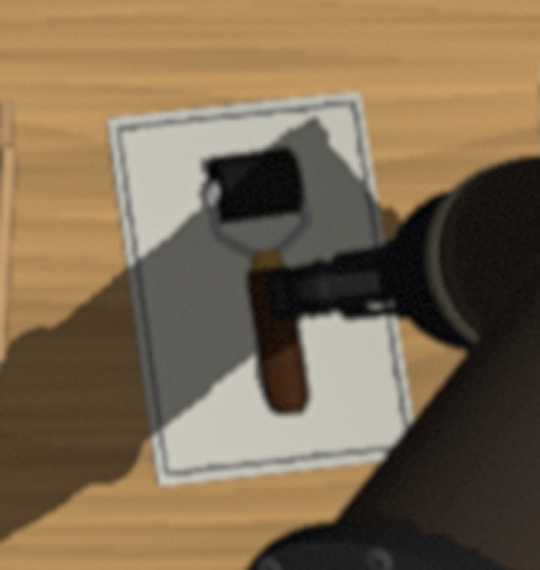

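The brayer lies lengthwise in the middle of the plate (top crop: roller (255,185), handle end (287,405)). Now the pots go home, blue first.

Request:
apply_moves(increments=[{"grip": 8.5,"tx": -0.1,"ty": -1,"tz": 0,"twist": -0.05},{"grip": 8.5,"tx": -0.3,"ty": -4,"tz": 0,"twist": -0.17},{"grip": 8.5,"tx": -0.5,"ty": -8,"tz": 0,"twist": -0.3},{"grip": 8.5,"tx": -0.8,"ty": -12,"tz": 0,"twist": -0.43},{"grip": 8.5,"tx": -1.1,"ty": -16,"tz": 0,"twist": -0.56},{"grip": 8.5,"tx": -1.4,"ty": -20,"tz": 0,"twist": -0.69},{"grip": 8.5,"tx": -1.6,"ty": -24,"tz": 0,"twist": -0.82},{"grip": 8.5,"tx": -1.9,"ty": -28,"tz": 0,"twist": -0.95},{"grip": 8.5,"tx": -2.2,"ty": -32,"tz": 0,"twist": -1.08},{"grip": 8.5,"tx": -2.4,"ty": -36,"tz": 0,"twist": -1.21},{"grip": 8.5,"tx": -2.7,"ty": -40,"tz": 0,"twist": -1.34},{"grip": 8.5,"tx": -3,"ty": -44,"tz": 0,"twist": -1.47},{"grip": 8.5,"tx": -3.3,"ty": -48,"tz": 0,"twist": -1.6},{"grip": 8.5,"tx": -3.5,"ty": -52,"tz": 0,"twist": -1.73},{"grip": 8.5,"tx": -3.8,"ty": -56,"tz": 0,"twist": -1.86},{"grip": 8.5,"tx": -4.1,"ty": -60,"tz": 0,"twist": -1.99},{"grip": 8.5,"tx": -4.3,"ty": -63,"tz": 0,"twist": -2.12},{"grip": 8.5,"tx": -4.4,"ty": -65.1,"tz": 0,"twist": -2.23},{"grip": 8.5,"tx": -4.4,"ty": -65.1,"tz": 0,"twist": -2.262},{"grip": 8.5,"tx": -4.4,"ty": -65.1,"tz": 0,"twist": -2.262}])

```text
time: 33.55
position: [0.3776, 0.3341, 0.3661]
eef_rot: [[-0.708, 0.706, -0.001], [0.706, 0.708, -0.002], [-0.0, -0.002, -1.0]]
contact_force: [0.7, -1.0, -1.0]
gripper_width: 0.0846
```

Request:
apply_moves(increments=[{"grip": 8.5,"tx": 0,"ty": 0,"tz": 0,"twist": 0},{"grip": 8.5,"tx": 0,"ty": 0,"tz": 0,"twist": 0}])

```text
time: 33.75
position: [0.3785, 0.3332, 0.367]
eef_rot: [[-0.705, 0.709, -0.0], [0.709, 0.705, -0.001], [-0.0, -0.001, -1.0]]
contact_force: [0.9, -0.4, -1.1]
gripper_width: 0.0849
```

Run:
```python
from h import *
from ov import *
from plant import camera,sensors
go((.3784,.3339,.2198),yaw=45)
S=camera('scene')[:,:,::-1]
cv2.imwrite('pics/g2.png',S)
print(np.round(sensors.get_obs()['joints'],2))
```

```text
t 33.75 p [0.3785 0.3332 0.367 ] jaw 44.84 w 0.0849 j7 0.03 F [ 0.9 -0.4 -1.1]
(0.3784, 0.3339, 0.2198) -> [ 0.06  0.05 14.72]
twist -0.003
[-1.    0.28  0.21  1.93 -0.07  0.95  0.03]
```

View pics/g2.png

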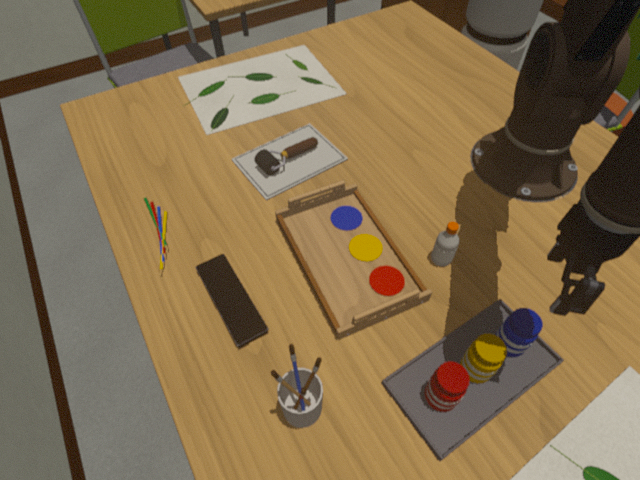

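Request:
apply_moves(increments=[{"grip": 8.5,"tx": 0.05,"ty": 0.05,"tz": 3,"twist": 0},{"grip": 8.5,"tx": 0.05,"ty": 0.05,"tz": 6.5,"twist": 0},{"grip": 8.5,"tx": 0.05,"ty": 0.05,"tz": 10,"twist": 0},{"grip": 8.5,"tx": 0.05,"ty": 0.05,"tz": 12.5,"twist": 0},{"grip": 8.5,"tx": 0.05,"ty": 0.05,"tz": 14,"twist": 0},{"grip": 8.5,"tx": 0.05,"ty": 0.05,"tz": 14.6,"twist": 0},{"grip": 8.5,"tx": 0.05,"ty": 0.05,"tz": 14.6,"twist": 0},{"grip": 6.5,"tx": 0.05,"ty": 0.05,"tz": 14.6,"twist": 0},{"grip": 6.0,"tx": 0.05,"ty": 0.05,"tz": 14.6,"twist": 0},{"grip": 5.5,"tx": 0.05,"ty": 0.05,"tz": 14.6,"twist": 0},{"grip": 5.0,"tx": 0.05,"ty": 0.05,"tz": 14.6,"twist": 0},{"grip": 5.0,"tx": 0.05,"ty": 0.05,"tz": 14.6,"twist": 0},{"grip": 5.0,"tx": 0.05,"ty": 0.05,"tz": 14.6,"twist": 0}], grip_force=40)

```text
time: 35.1
position: [0.3787, 0.3352, 0.2225]
eef_rot: [[-0.707, 0.708, 0.001], [0.708, 0.707, 0.001], [0.0, 0.002, -1.0]]
contact_force: [-1.5, -1.9, 9.7]
gripper_width: 0.0541
```

Run:
```python
from h import *
go((.4815,-.063,.36))
```

```text
t 35.1 p [0.3787 0.3352 0.2225] jaw 44.96 w 0.0541 j7 0.09 F [-1.5 -1.9  9.7]
(0.4815, -0.063, 0.36) -> [-35.44 -20.83 -13.8 ]
```

Request:
apply_moves(increments=[{"grip": 5.0,"tx": 0,"ty": 0,"tz": -1,"twist": 0},{"grip": 5.0,"tx": 0,"ty": 0,"tz": -3,"twist": 0},{"grip": 5.0,"tx": 0,"ty": 0,"tz": -6,"twist": 0},{"grip": 5.0,"tx": 0,"ty": 0,"tz": -9,"twist": 0},{"grip": 5.0,"tx": 0,"ty": 0,"tz": -12,"twist": 0},{"grip": 5.0,"tx": 0,"ty": 0,"tz": -13.8,"twist": 0},{"grip": 5.0,"tx": -1,"ty": -0.6,"tz": -13.8,"twist": 0},{"grip": 5.0,"tx": -3.5,"ty": -2,"tz": -13.8,"twist": 0},{"grip": 5.0,"tx": -7,"ty": -4.1,"tz": -13.8,"twist": 0},{"grip": 5.0,"tx": -10.5,"ty": -6.2,"tz": -13.8,"twist": 0},{"grip": 5.0,"tx": -14,"ty": -8.2,"tz": -13.8,"twist": 0},{"grip": 5.0,"tx": -17.5,"ty": -10.3,"tz": -13.8,"twist": 0},{"grip": 5.0,"tx": -21,"ty": -12.3,"tz": -13.8,"twist": 0},{"grip": 5.0,"tx": -24.5,"ty": -14.4,"tz": -13.8,"twist": 0},{"grip": 5.0,"tx": -28,"ty": -16.5,"tz": -13.8,"twist": 0},{"grip": 5.0,"tx": -31.5,"ty": -18.5,"tz": -13.8,"twist": 0},{"grip": 5.0,"tx": -34,"ty": -20,"tz": -13.8,"twist": 0},{"grip": 5.0,"tx": -35.4,"ty": -20.8,"tz": -13.8,"twist": 0},{"grip": 5.0,"tx": -35.4,"ty": -20.8,"tz": -13.8,"twist": 0},{"grip": 5.0,"tx": -35.4,"ty": -20.8,"tz": -13.8,"twist": 0}])

```text
time: 37.1
position: [0.4807, -0.0628, 0.3585]
eef_rot: [[-0.706, 0.708, -0.002], [0.708, 0.706, 0.0], [0.001, -0.001, -1.0]]
contact_force: [0.6, 0.5, -2.1]
gripper_width: 0.0545
```

Run:
```python
from h import *
go((.4815,-.063,.2425),yaw=45)
```

```text
t 37.1 p [ 0.4807 -0.0628  0.3585] jaw 44.91 w 0.0545 j7 0.96 F [ 0.6  0.5 -2.1]
(0.4815, -0.063, 0.2425) -> [-0.09  0.05 11.6 ]
twist -0.002
```

Request:
apply_moves(increments=[{"grip": 5.0,"tx": 0,"ty": 0,"tz": 1,"twist": 0},{"grip": 5.0,"tx": 0,"ty": 0,"tz": 3.5,"twist": 0},{"grip": 5.0,"tx": 0,"ty": 0,"tz": 6,"twist": 0},{"grip": 5.0,"tx": 0,"ty": 0,"tz": 8.5,"twist": 0},{"grip": 5.0,"tx": 0,"ty": 0,"tz": 10.5,"twist": 0},{"grip": 5.0,"tx": 0,"ty": 0,"tz": 11.5,"twist": 0},{"grip": 5.0,"tx": 0,"ty": 0,"tz": 11.5,"twist": 0}])

```text
time: 37.8
position: [0.4807, -0.0617, 0.2428]
eef_rot: [[-0.708, 0.707, -0.003], [0.707, 0.708, 0.0], [0.002, -0.002, -1.0]]
contact_force: [-0.4, 0.1, -1.0]
gripper_width: 0.0542
```

Run:
```python
from h import *
from ov import *
from plant import camera,sensors
go((.4815,-.063,.2325))
S=camera('scene')[:,:,::-1]
b=(310,160,390,250);A=crop(S,*b,6)
cv2.imwrite('pics/g3.png',A)
zb=sensors.get_obs()['position'][2]-.2175
p=sensors.get_obs()['position']
circ(A,'scene',.4818,-.0617,.015,.036,6,b[0],b[1],(255,255,255))
circ(A,'scene',.4818,-.0617,zb,.028,6,b[0],b[1],(0,255,0))
T=camera('top')[:,:,::-1]
B=crop(T,300,250,380,340,3.9)
C=np.zeros((540,800,3),'uint8');C[:,:480]=A;C[:B.shape[0],485:485+B.shape[1]]=B
cv2.imwrite('pics/g4.png',C)
```

```text
t 37.8 p [ 0.4807 -0.0617  0.2428] jaw 45.04 w 0.0542 j7 1.07 F [-0.4  0.1 -1. ]
(0.4815, -0.063, 0.2325) -> [-0.15 -0.03  1.03]
```

View pics/g4.png

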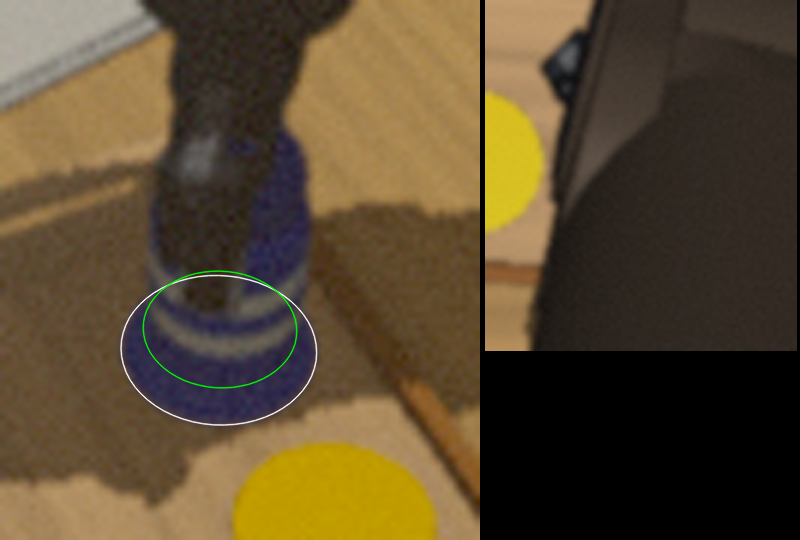

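View pics/g3.png

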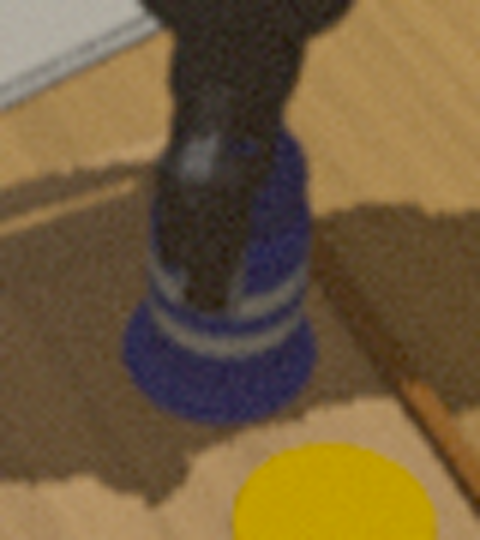

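```bash
cat > fit.py <<'E'
from h import *
def fitc(n,im,x,y,z,r,R=.008,step=.0005):
    # maximise inside/outside contrast across the rim, in Lab
    L=cv2.cvtColor(cv2.GaussianBlur(im,(0,0),.7),cv2.COLOR_BGR2LAB).astype('float32')
    t=np.linspace(0,2*np.pi,72,endpoint=False);best=[]
    C=np.stack([np.cos(t),np.sin(t)],1)
    c=camera_info(n);K=c['K'];Rm=c['orientation'].T;e=c['eye']
    def pr(P): q=(K@(Rm@(P-e).T)).T;return (q[:,:2]/q[:,2:]).astype('float32')
    for dx in np.arange(-R,R+1e-6,step):
        for dy in np.arange(-R,R+1e-6,step):
            ctr=np.array([x+dx,y+dy])
            s=[]
            for rr in(r-.002,r+.002):
                p=pr(np.c_[ctr+C*rr,np.full(72,z)])
                s.append(cv2.remap(L,p[:,0].reshape(-1,1),p[:,1].reshape(-1,1),cv2.INTER_LINEAR)[:,0])
            d=np.linalg.norm(s[0]-s[1],axis=1)
            best.append((np.minimum(d,25).mean(),dx*1000,dy*1000))
    return max(best)
E
python3 - <<'E'
from fit import *
for n,f in(('top','pics/d1t.png'),('scene','pics/d1s.png')):
    im=cv2.imread(f)
    for p in((.5482,.3445),(.4634,.3391),(.3784,.3340)):
        b=fitc(n,im,*p,.095,.025);d=np.array(b[1:])
        print(n,p,np.round(b,1),'jaw comp',round(d@[.707,.707],1),'perp',round(d@[-.707,.707],1))
    for p in((.4985,.115),(.4895,.0255),(.4813,-.064)):
        print(' coaster',p,np.round(fitc(n,im,*p,.015,.036),1))
E
```

```text
top (0.5482, 0.3445) [25.  1.  1.] jaw comp 1.4 perp 0.0
top (0.4634, 0.3391) [21.7  1.5  0.5] jaw comp 1.4 perp -0.7
top (0.3784, 0.334) [18.9  1.   1. ] jaw comp 1.4 perp 0.0
 coaster (0.4985, 0.115) [25.  2. -2.]
 coaster (0.4895, 0.0255) [25.  1. -1.]
 coaster (0.4813, -0.064) [25.   2.5 -1.5]
scene (0.5482, 0.3445) [25.  -0.5  1. ] jaw comp 0.4 perp 1.1
scene (0.4634, 0.3391) [25.  3.  1.] jaw comp 2.8 perp -1.4
scene (0.3784, 0.334) [17.4  0.   0. ] jaw comp 0.0 perp -0.0
 coaster (0.4985, 0.115) [25.  2.  3.]
 coaster (0.4895, 0.0255) [25.   0.5  0.5]
 coaster (0.4813, -0.064) [25.  3.  3.]
```

```bash
sed -i 's/np.minimum(d,25)/np.minimum(d,120)/' fit.py
python3 - <<'E'
from fit import *
for n,f in(('top','pics/d1t.png'),('scene','pics/d1s.png')):
    im=cv2.imread(f)
    for p in((.5482,.3445),(.4634,.3391),(.3784,.3340)):
        b=fitc(n,im,*p,.095,.025);d=np.array(b[1:])
        print(n,p,np.round(b,1),'jaw comp',round(d@[.707,.707],1),'perp',round(d@[-.707,.707],1))
    for p in((.4985,.115),(.4895,.0255),(.4813,-.064)):
        b=fitc(n,im,*p,.015,.036);print(' coaster',p,np.round(b,1),np.round([p[0]*1000+b[1],p[1]*1000+b[2]],1))
E
```

```text
top (0.5482, 0.3445) [38.7  0.   0.5] jaw comp 0.4 perp 0.4
top (0.4634, 0.3391) [34.8  1.  -0.5] jaw comp 0.4 perp -1.1
top (0.3784, 0.334) [32.3  0.5 -1. ] jaw comp -0.4 perp -1.1
 coaster (0.4985, 0.115) [42.8 -0.5 -2. ] [498. 113.]
 coaster (0.4895, 0.0255) [37.9  0.  -2. ] [489.5  23.5]
 coaster (0.4813, -0.064) [67.6 -0.5 -2. ] [480.8 -66. ]
scene (0.5482, 0.3445) [40.5  0.5  2. ] jaw comp 1.8 perp 1.1
scene (0.4634, 0.3391) [46.  2.  1.] jaw comp 2.1 perp -0.7
scene (0.3784, 0.334) [49.6  3.   2. ] jaw comp 3.5 perp -0.7
 coaster (0.4985, 0.115) [46.6  0.5  1.5] [499.  116.5]
 coaster (0.4895, 0.0255) [29.8  0.   1. ] [489.5  26.5]
 coaster (0.4813, -0.064) [58.4  0.   2. ] [481.3 -62. ]
```

The lids in the tray show that the top camera agrees with the robot frame, while the scene camera is off by about 2.5 mm along the jaw axis. I'll correct for that and lower the blue pot.

Request:
apply_moves(increments=[{"grip": 5.0,"tx": -0.14,"ty": -0.25,"tz": 0.2,"twist": 0},{"grip": 5.0,"tx": -0.14,"ty": -0.25,"tz": 0.5,"twist": 0},{"grip": 5.0,"tx": -0.14,"ty": -0.25,"tz": 0.8,"twist": 0},{"grip": 5.0,"tx": -0.14,"ty": -0.25,"tz": 0.9,"twist": 0},{"grip": 5.0,"tx": -0.14,"ty": -0.25,"tz": 1.0,"twist": 0},{"grip": 5.0,"tx": -0.14,"ty": -0.25,"tz": 1.1,"twist": 0},{"grip": 5.0,"tx": -0.14,"ty": -0.25,"tz": 1.1,"twist": 0}])

```text
time: 38.6
position: [0.4806, -0.0652, 0.2331]
eef_rot: [[-0.707, 0.707, -0.0], [0.707, 0.707, -0.0], [0.0, -0.0, -1.0]]
contact_force: [0.4, -0.1, -2.8]
gripper_width: 0.0546
```

Request:
apply_moves(increments=[{"grip": 5.0,"tx": 0,"ty": 0,"tz": 0.1,"twist": 0},{"grip": 5.0,"tx": 0,"ty": 0,"tz": 0.2,"twist": 0},{"grip": 5.0,"tx": 0,"ty": 0,"tz": 0.2,"twist": 0}])

```text
time: 38.9
position: [0.4807, -0.0654, 0.2325]
eef_rot: [[-0.707, 0.708, 0.001], [0.708, 0.707, 0.001], [0.0, 0.001, -1.0]]
contact_force: [-6.8, 0.9, 21.3]
gripper_width: 0.0548
```

Blue has touched down on its coaster. I'll release and lift.

Request:
apply_moves(increments=[{"grip": 5.0,"tx": 0,"ty": 0,"tz": -0.1,"twist": 0},{"grip": 5.6,"tx": 0,"ty": 0,"tz": -0.1,"twist": 0},{"grip": 6.0,"tx": 0,"ty": 0,"tz": -0.1,"twist": 0},{"grip": 6.5,"tx": 0,"ty": 0,"tz": -0.1,"twist": 0},{"grip": 7.5,"tx": 0,"ty": 0,"tz": -0.1,"twist": 0},{"grip": 8.5,"tx": 0,"ty": 0,"tz": -0.1,"twist": 0},{"grip": 8.5,"tx": 0,"ty": 0,"tz": -0.1,"twist": 0},{"grip": 8.5,"tx": 0,"ty": 0,"tz": -1.2,"twist": 0},{"grip": 8.5,"tx": 0,"ty": 0,"tz": -3.2,"twist": 0},{"grip": 8.5,"tx": 0,"ty": 0,"tz": -6.2,"twist": 0},{"grip": 8.5,"tx": 0,"ty": 0,"tz": -9.2,"twist": 0},{"grip": 8.5,"tx": 0,"ty": 0,"tz": -12.2,"twist": 0},{"grip": 8.5,"tx": 0,"ty": 0,"tz": -13,"twist": 0},{"grip": 8.5,"tx": 0,"ty": 0,"tz": -13,"twist": 0}])

```text
time: 40.3
position: [0.4809, -0.0653, 0.3628]
eef_rot: [[-0.707, 0.707, 0.003], [0.707, 0.707, 0.0], [-0.002, 0.003, -1.0]]
contact_force: [-0.0, -0.3, -0.1]
gripper_width: 0.085
```

Run:
```python
from h import *
go((.4634,.3391,.36),(.4634,.3391,.221))
```

```text
t 40.3 p [ 0.4809 -0.0653  0.3628] jaw 44.98 w 0.085 j7 0.97 F [-0.  -0.3 -0.1]
(0.4634, 0.3391, 0.36) -> [29.84 27.34  0.3 ]
(0.4634, 0.3391, 0.221) -> [29.87 27.31 14.2 ]
```

Request:
apply_moves(increments=[{"grip": 8.5,"tx": 1.5,"ty": 1.4,"tz": 0,"twist": 0},{"grip": 8.5,"tx": 4.5,"ty": 4.1,"tz": 0,"twist": 0},{"grip": 8.5,"tx": 8,"ty": 7.3,"tz": 0,"twist": 0},{"grip": 8.5,"tx": 11.5,"ty": 10.5,"tz": 0,"twist": 0},{"grip": 8.5,"tx": 15,"ty": 13.7,"tz": 0,"twist": 0},{"grip": 8.5,"tx": 18.5,"ty": 16.9,"tz": 0,"twist": 0},{"grip": 8.5,"tx": 22,"ty": 20.1,"tz": 0,"twist": 0},{"grip": 8.5,"tx": 25.5,"ty": 23.3,"tz": 0,"twist": 0},{"grip": 8.5,"tx": 28.5,"ty": 26.1,"tz": 0,"twist": 0},{"grip": 8.5,"tx": 29.8,"ty": 27.3,"tz": 0.2,"twist": 0},{"grip": 8.5,"tx": 29.8,"ty": 27.3,"tz": 0.2,"twist": 0},{"grip": 8.5,"tx": 29.8,"ty": 27.3,"tz": 0.2,"twist": 0},{"grip": 8.5,"tx": 29.8,"ty": 27.3,"tz": 0.2,"twist": 0}])

```text
time: 41.6
position: [0.4636, 0.3367, 0.3588]
eef_rot: [[-0.705, 0.709, -0.001], [0.709, 0.705, -0.001], [-0.001, -0.001, -1.0]]
contact_force: [-0.3, -0.1, 0.2]
gripper_width: 0.0853
```

Run:
```python
from h import *
from ov import *
from plant import camera,sensors
go((.4634,.3391,.221),yaw=45)
S=camera('scene')[:,:,::-1];T=camera('top')[:,:,::-1]
cv2.imwrite('pics/h1.png',S);cv2.imwrite('pics/h1t.png',T)
A=crop(S,300,160,400,260,4);b=(290,245,390,345);B=crop(T,*b,4)
circ(B,'top',.4808,-.066,.015,.036,4,b[0],b[1],(255,255,255))
circ(B,'top',.4808,-.066,.105,.025,4,b[0],b[1],(255,255,255))
cv2.imwrite('pics/h2.png',np.hstack([A,B]))
from fit import *
p=(.4808,-.0655)
print(fitc('top',T.copy(),*p,.105,.025),fitc('scene',S.copy(),*p,.105,.025))
```

```text
t 41.6 p [0.4636 0.3367 0.3588] jaw 44.83 w 0.0853 j7 0.19 F [-0.3 -0.1  0.2]
(0.4634, 0.3391, 0.221) -> [ 0.2   0.18 13.78]
twist -0.003
(np.float32(37.91333), np.float64(6.938893903907228e-15), np.float64(-2.499999999999995)) (np.float32(41.544384), np.float64(2.000000000000009), np.float64(3.50000000000001))
```

View pics/h1.png

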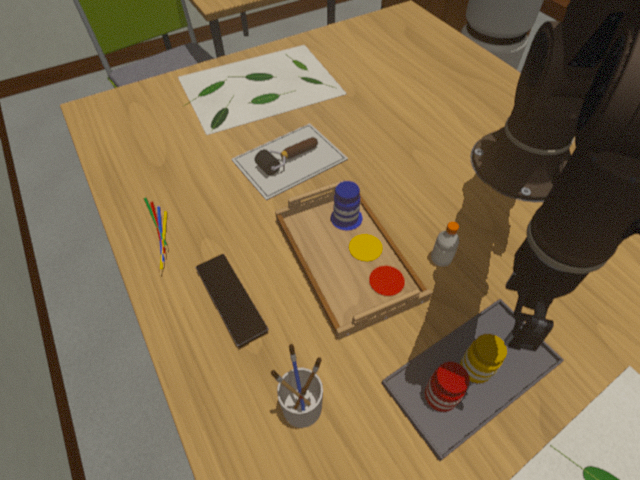

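View pics/h2.png

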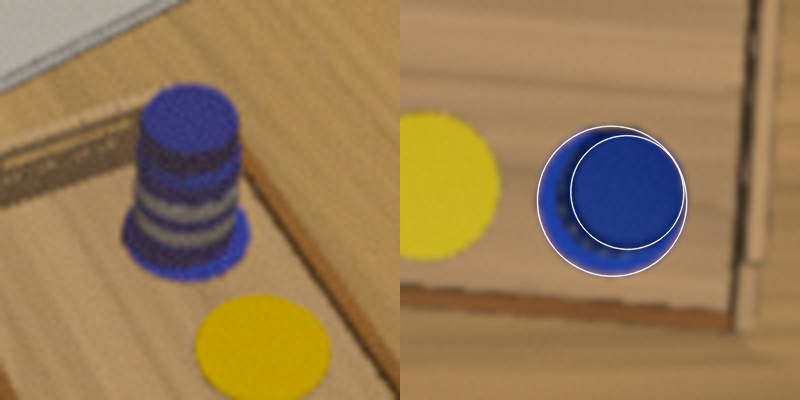

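Blue stands upright and centred on its coaster (about 1 mm off in both views). Next is yellow.

Request:
apply_moves(increments=[{"grip": 8.5,"tx": 0.1,"ty": 0.18,"tz": 3,"twist": 0},{"grip": 8.5,"tx": 0.1,"ty": 0.18,"tz": 6.5,"twist": 0},{"grip": 8.5,"tx": 0.1,"ty": 0.18,"tz": 10,"twist": 0},{"grip": 8.5,"tx": 0.1,"ty": 0.18,"tz": 12,"twist": 0},{"grip": 8.5,"tx": 0.1,"ty": 0.18,"tz": 13.3,"twist": 0},{"grip": 8.5,"tx": 0.1,"ty": 0.18,"tz": 13.8,"twist": 0},{"grip": 8.5,"tx": 0.1,"ty": 0.18,"tz": 13.8,"twist": 0},{"grip": 6.5,"tx": 0.1,"ty": 0.18,"tz": 13.8,"twist": 0},{"grip": 6.0,"tx": 0.1,"ty": 0.18,"tz": 13.8,"twist": 0},{"grip": 5.5,"tx": 0.1,"ty": 0.18,"tz": 13.8,"twist": 0},{"grip": 5.0,"tx": 0.1,"ty": 0.18,"tz": 13.8,"twist": 0},{"grip": 5.0,"tx": 0.1,"ty": 0.18,"tz": 13.8,"twist": 0},{"grip": 5.0,"tx": 0.1,"ty": 0.18,"tz": 13.8,"twist": 0}])

```text
time: 43.0
position: [0.464, 0.3407, 0.2226]
eef_rot: [[-0.707, 0.708, 0.001], [0.708, 0.707, 0.001], [0.0, 0.002, -1.0]]
contact_force: [-2.0, -1.0, 9.1]
gripper_width: 0.0545
```

Run:
```python
from h import *
go((.489,.024,.36))
```

```text
t 43.0 p [0.464  0.3407 0.2226] jaw 44.96 w 0.0545 j7 0.24 F [-2.  -1.   9.1]
(0.489, 0.024, 0.36) -> [-24.17 -20.59 -13.78]
```

Request:
apply_moves(increments=[{"grip": 5.0,"tx": 0,"ty": 0,"tz": -1,"twist": 0},{"grip": 5.0,"tx": 0,"ty": 0,"tz": -3,"twist": 0},{"grip": 5.0,"tx": 0,"ty": 0,"tz": -6,"twist": 0},{"grip": 5.0,"tx": 0,"ty": 0,"tz": -9,"twist": 0},{"grip": 5.0,"tx": 0,"ty": 0,"tz": -12,"twist": 0},{"grip": 5.0,"tx": 0,"ty": 0,"tz": -13.8,"twist": 0},{"grip": 5.0,"tx": -1,"ty": -0.8,"tz": -13.8,"twist": 0},{"grip": 5.0,"tx": -3,"ty": -2.6,"tz": -13.8,"twist": 0},{"grip": 5.0,"tx": -6,"ty": -5.2,"tz": -13.8,"twist": 0},{"grip": 5.0,"tx": -9,"ty": -7.7,"tz": -13.8,"twist": 0},{"grip": 5.0,"tx": -12,"ty": -10.3,"tz": -13.8,"twist": 0},{"grip": 5.0,"tx": -15,"ty": -12.9,"tz": -13.8,"twist": 0},{"grip": 5.0,"tx": -18,"ty": -15.4,"tz": -13.8,"twist": 0},{"grip": 5.0,"tx": -21,"ty": -18,"tz": -13.8,"twist": 0},{"grip": 5.0,"tx": -23,"ty": -19.8,"tz": -13.8,"twist": 0},{"grip": 5.0,"tx": -24,"ty": -20.6,"tz": -13.8,"twist": 0},{"grip": 5.0,"tx": -24,"ty": -20.6,"tz": -13.8,"twist": 0},{"grip": 5.0,"tx": -24,"ty": -20.6,"tz": -13.8,"twist": 0},{"grip": 5.0,"tx": -24,"ty": -20.6,"tz": -12,"twist": 0},{"grip": 5.0,"tx": -24,"ty": -20.6,"tz": -9,"twist": 0}])

```text
time: 45.0
position: [0.4884, 0.0272, 0.3119]
eef_rot: [[-0.709, 0.705, 0.004], [0.705, 0.709, 0.002], [-0.001, 0.004, -1.0]]
contact_force: [-0.3, 0.9, -1.7]
gripper_width: 0.0541
```

Run:
```python
from h import *
go((.4879,.0251,.243),yaw=45)
```

```text
t 45.0 p [0.4884 0.0272 0.3119] jaw 45.15 w 0.0541 j7 0.8 F [-0.3  0.9 -1.7]
(0.4879, 0.0251, 0.243) -> [-0.1  -0.21  6.88]
twist 0.003
```

Request:
apply_moves(increments=[{"grip": 5.0,"tx": 0,"ty": 0,"tz": 2.5,"twist": 0},{"grip": 5.0,"tx": 0,"ty": 0,"tz": 5,"twist": 0},{"grip": 5.0,"tx": 0,"ty": 0,"tz": 6.5,"twist": 0},{"grip": 5.0,"tx": 0,"ty": 0,"tz": 6.8,"twist": 0},{"grip": 5.0,"tx": 0,"ty": 0,"tz": 6.8,"twist": 0},{"grip": 5.0,"tx": 0,"ty": 0,"tz": 6.8,"twist": 0}])

```text
time: 45.6
position: [0.488, 0.0258, 0.2439]
eef_rot: [[-0.707, 0.707, 0.001], [0.707, 0.707, 0.0], [-0.0, 0.001, -1.0]]
contact_force: [-0.4, -0.3, -1.5]
gripper_width: 0.0542
```

Run:
```python
from h import *
from ov import *
from plant import camera
go((.4879,.0251,.2326),yaw=45)
S=camera('scene')[:,:,::-1]
cv2.imwrite('pics/i1.png',crop(S,320,180,410,280,5.5))
```

```text
t 45.6 p [0.488  0.0258 0.2439] jaw 45.03 w 0.0542 j7 0.86 F [-0.4 -0.3 -1.5]
(0.4879, 0.0251, 0.2326) -> [-0.04 -0.06  1.13]
twist 0.001
```

View pics/i1.png

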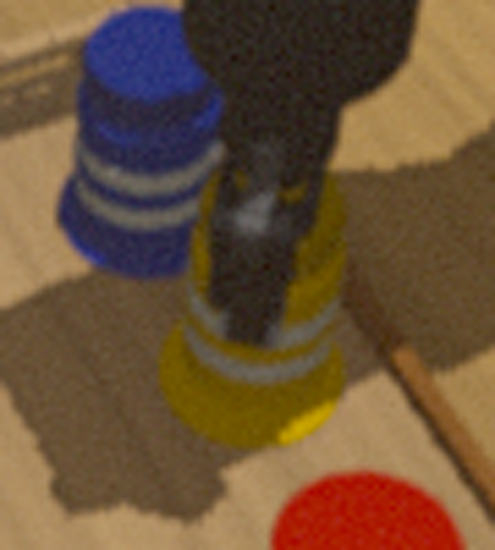

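Request:
apply_moves(increments=[{"grip": 5.0,"tx": -0.08,"ty": -0.06,"tz": 0.4,"twist": 0},{"grip": 5.0,"tx": -0.08,"ty": -0.06,"tz": 0.8,"twist": 0},{"grip": 5.0,"tx": -0.08,"ty": -0.06,"tz": 1.0,"twist": 0},{"grip": 5.0,"tx": -0.08,"ty": -0.06,"tz": 1.1,"twist": 0},{"grip": 5.0,"tx": -0.08,"ty": -0.06,"tz": 1.2,"twist": 0},{"grip": 5.0,"tx": -0.08,"ty": -0.06,"tz": 1.2,"twist": 0}])

```text
time: 46.25
position: [0.4877, 0.0239, 0.2325]
eef_rot: [[-0.706, 0.708, 0.0], [0.708, 0.706, 0.001], [0.001, 0.001, -1.0]]
contact_force: [-6.9, -1.0, 24.4]
gripper_width: 0.0541
```

Yellow has touched down (24 N, mostly from the last step). I'll ease off, release and lift.

Request:
apply_moves(increments=[{"grip": 5.0,"tx": 0,"ty": 0,"tz": -0.15,"twist": 0},{"grip": 5.6,"tx": 0,"ty": 0,"tz": -0.15,"twist": 0},{"grip": 6.0,"tx": 0,"ty": 0,"tz": -0.15,"twist": 0},{"grip": 6.5,"tx": 0,"ty": 0,"tz": -0.15,"twist": 0},{"grip": 7.5,"tx": 0,"ty": 0,"tz": -0.15,"twist": 0},{"grip": 8.5,"tx": 0,"ty": 0,"tz": -0.15,"twist": 0},{"grip": 8.5,"tx": 0,"ty": 0,"tz": -0.15,"twist": 0},{"grip": 8.5,"tx": 0,"ty": 0,"tz": -1.2,"twist": 0},{"grip": 8.5,"tx": 0,"ty": 0,"tz": -3.2,"twist": 0},{"grip": 8.5,"tx": 0,"ty": 0,"tz": -6.2,"twist": 0},{"grip": 8.5,"tx": 0,"ty": 0,"tz": -9.2,"twist": 0},{"grip": 8.5,"tx": 0,"ty": 0,"tz": -12.2,"twist": 0},{"grip": 8.5,"tx": 0,"ty": 0,"tz": -13,"twist": 0},{"grip": 8.5,"tx": 0,"ty": 0,"tz": -13,"twist": 0}])

```text
time: 47.65
position: [0.4881, 0.0241, 0.3628]
eef_rot: [[-0.707, 0.707, 0.003], [0.707, 0.707, 0.001], [-0.001, 0.003, -1.0]]
contact_force: [-0.1, 0.5, -0.8]
gripper_width: 0.0845
```

Run:
```python
from h import *
go((.5482,.3445,.36))
```

```text
t 47.65 p [0.4881 0.0241 0.3628] jaw 44.98 w 0.0845 j7 0.77 F [-0.1  0.5 -0.8]
(0.5482, 0.3445, 0.36) -> [18.41 26.9   0.33]
```

Request:
apply_moves(increments=[{"grip": 8.5,"tx": 1.3,"ty": 2,"tz": 0,"twist": 0},{"grip": 8.5,"tx": 4,"ty": 5.8,"tz": 0,"twist": 0},{"grip": 8.5,"tx": 6.6,"ty": 9.6,"tz": 0,"twist": 0},{"grip": 8.5,"tx": 9.2,"ty": 13.4,"tz": 0,"twist": 0},{"grip": 8.5,"tx": 11.8,"ty": 17.2,"tz": 0,"twist": 0},{"grip": 8.5,"tx": 14.4,"ty": 21,"tz": 0,"twist": 0},{"grip": 8.5,"tx": 17,"ty": 24.8,"tz": 0,"twist": 0},{"grip": 8.5,"tx": 18.4,"ty": 26.9,"tz": 0.2,"twist": 0},{"grip": 8.5,"tx": 18.4,"ty": 26.9,"tz": 0.2,"twist": 0},{"grip": 8.5,"tx": 18.4,"ty": 26.9,"tz": 0.2,"twist": 0},{"grip": 8.5,"tx": 18.4,"ty": 26.9,"tz": 0.2,"twist": 0}])

```text
time: 48.75
position: [0.5482, 0.3428, 0.3584]
eef_rot: [[-0.705, 0.709, -0.001], [0.709, 0.705, -0.002], [-0.001, -0.002, -1.0]]
contact_force: [0.0, 0.3, 0.7]
gripper_width: 0.0847
```

Run:
```python
from h import *
from ov import *
from plant import camera,sensors
go((.5482,.3445,.221),yaw=45)
S=camera('scene')[:,:,::-1].copy();T=camera('top')[:,:,::-1].copy()
A=crop(S,310,160,410,280,4);b=(240,245,340,345);B=crop(T,*b,4)
circ(B,'top',.4893,.0236,.015,.036,4,b[0],b[1],(255,255,255))
circ(B,'top',.4893,.0236,.105,.025,4,b[0],b[1],(255,255,255))
C=np.zeros((480,800,3),'uint8');C[:480,:400]=A;C[:400,400:]=B
cv2.imwrite('pics/j2.png',C)
from fit import *
print(fitc('top',T,.489,.0236,.105,.025),fitc('scene',S,.489,.0236,.105,.025))
```

```text
t 48.75 p [0.5482 0.3428 0.3584] jaw 44.86 w 0.0847 j7 0.3 F [0.  0.3 0.7]
(0.5482, 0.3445, 0.221) -> [ 0.13  0.15 13.74]
twist -0.002
(np.float32(29.478306), np.float64(-3.9999999999999964), np.float64(-2.499999999999995)) (np.float32(37.64139), np.float64(1.0000000000000078), np.float64(2.5000000000000093))
```

View pics/j2.png

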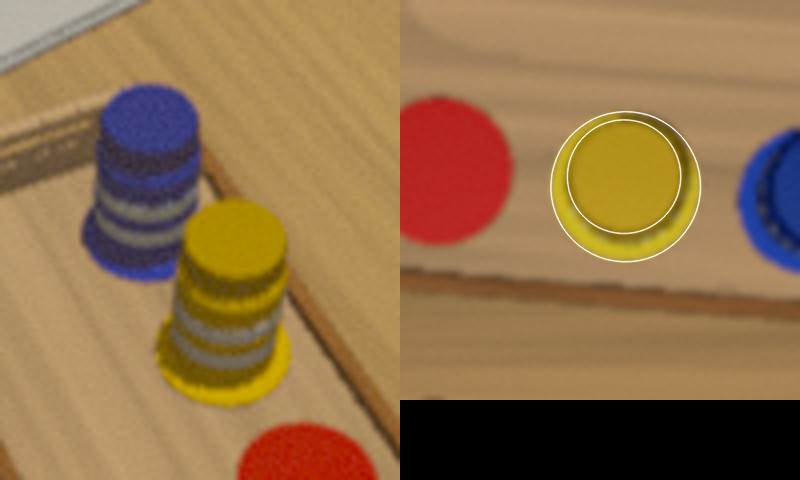

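Yellow is centred on its coaster: the lid matches the predicted circle in the top view. Red is next.

Request:
apply_moves(increments=[{"grip": 8.5,"tx": 0.15,"ty": 0.1,"tz": 3,"twist": 0},{"grip": 8.5,"tx": 0.15,"ty": 0.1,"tz": 6.5,"twist": 0},{"grip": 8.5,"tx": 0.15,"ty": 0.1,"tz": 10,"twist": 0},{"grip": 8.5,"tx": 0.15,"ty": 0.1,"tz": 12,"twist": 0},{"grip": 8.5,"tx": 0.15,"ty": 0.1,"tz": 13.3,"twist": 0},{"grip": 8.5,"tx": 0.15,"ty": 0.1,"tz": 13.7,"twist": 0},{"grip": 8.5,"tx": 0.15,"ty": 0.1,"tz": 13.7,"twist": 0},{"grip": 6.5,"tx": 0.15,"ty": 0.1,"tz": 13.7,"twist": 0},{"grip": 6.0,"tx": 0.15,"ty": 0.1,"tz": 13.7,"twist": 0},{"grip": 5.5,"tx": 0.15,"ty": 0.1,"tz": 13.7,"twist": 0},{"grip": 5.0,"tx": 0.15,"ty": 0.1,"tz": 13.7,"twist": 0},{"grip": 5.0,"tx": 0.15,"ty": 0.1,"tz": 13.7,"twist": 0},{"grip": 5.0,"tx": 0.15,"ty": 0.1,"tz": 13.7,"twist": 0}])

```text
time: 50.15
position: [0.548, 0.3463, 0.2238]
eef_rot: [[-0.707, 0.707, 0.001], [0.707, 0.707, 0.001], [-0.0, 0.002, -1.0]]
contact_force: [-2.6, -0.8, 8.2]
gripper_width: 0.0546
```

Run:
```python
from h import *
go((.4978,.1135,.36))
```

```text
t 50.15 p [0.548  0.3463 0.2238] jaw 44.97 w 0.0546 j7 0.34 F [-2.6 -0.8  8.2]
(0.4978, 0.1135, 0.36) -> [-12.92 -19.99 -13.66]
```

Request:
apply_moves(increments=[{"grip": 5.0,"tx": 0,"ty": 0,"tz": -1,"twist": 0},{"grip": 5.0,"tx": 0,"ty": 0,"tz": -3,"twist": 0},{"grip": 5.0,"tx": 0,"ty": 0,"tz": -6,"twist": 0},{"grip": 5.0,"tx": 0,"ty": 0,"tz": -9,"twist": 0},{"grip": 5.0,"tx": 0,"ty": 0,"tz": -12,"twist": 0},{"grip": 5.0,"tx": 0,"ty": 0,"tz": -13.6,"twist": 0},{"grip": 5.0,"tx": -1,"ty": -1.5,"tz": -13.6,"twist": 0},{"grip": 5.0,"tx": -3,"ty": -4.6,"tz": -13.6,"twist": 0},{"grip": 5.0,"tx": -5,"ty": -7.8,"tz": -13.6,"twist": 0},{"grip": 5.0,"tx": -7,"ty": -10.9,"tz": -13.6,"twist": 0},{"grip": 5.0,"tx": -9,"ty": -14,"tz": -13.6,"twist": 0},{"grip": 5.0,"tx": -11,"ty": -17,"tz": -13.6,"twist": 0},{"grip": 5.0,"tx": -12.5,"ty": -19.4,"tz": -13.6,"twist": 0},{"grip": 5.0,"tx": -12.9,"ty": -20,"tz": -13.6,"twist": 0},{"grip": 5.0,"tx": -12.9,"ty": -20,"tz": -13.6,"twist": 0},{"grip": 5.0,"tx": -12.9,"ty": -20,"tz": -12,"twist": 0},{"grip": 5.0,"tx": -12.9,"ty": -20,"tz": -9,"twist": 0},{"grip": 5.0,"tx": -12.9,"ty": -20,"tz": -6,"twist": 0},{"grip": 5.0,"tx": -12.9,"ty": -20,"tz": -5,"twist": 0},{"grip": 5.0,"tx": -12.9,"ty": -20,"tz": -5,"twist": 0}])

```text
time: 52.15
position: [0.4971, 0.1146, 0.2713]
eef_rot: [[-0.708, 0.707, -0.002], [0.707, 0.708, -0.001], [0.001, -0.002, -1.0]]
contact_force: [0.4, 0.3, -1.1]
gripper_width: 0.0544
```

Run:
```python
from h import *
go((.4978,.1135,.2338),yaw=45)
```

```text
t 52.15 p [0.4971 0.1146 0.2713] jaw 45.05 w 0.0544 j7 0.66 F [ 0.4  0.3 -1.1]
(0.4978, 0.1135, 0.2338) -> [-0.13 -0.02  3.75]
twist 0.001
```

Request:
apply_moves(increments=[{"grip": 5.0,"tx": -0.07,"ty": 0,"tz": 1,"twist": 0},{"grip": 5.0,"tx": -0.07,"ty": 0,"tz": 2.3,"twist": 0},{"grip": 5.0,"tx": -0.07,"ty": 0,"tz": 2.9,"twist": 0},{"grip": 5.0,"tx": -0.07,"ty": 0,"tz": 3.2,"twist": 0},{"grip": 5.0,"tx": -0.07,"ty": 0,"tz": 3.5,"twist": 0},{"grip": 5.0,"tx": -0.07,"ty": 0,"tz": 3.6,"twist": 0},{"grip": 5.0,"tx": -0.07,"ty": 0,"tz": 3.6,"twist": 0}])

```text
time: 52.85
position: [0.4979, 0.1131, 0.2363]
eef_rot: [[-0.707, 0.707, 0.0], [0.707, 0.707, 0.0], [-0.0, 0.0, -1.0]]
contact_force: [0.9, 0.8, -2.2]
gripper_width: 0.0545
```

Request:
apply_moves(increments=[{"grip": 5.0,"tx": 0,"ty": 0,"tz": 0.1,"twist": 0},{"grip": 5.0,"tx": 0,"ty": 0,"tz": 0.2,"twist": 0},{"grip": 5.0,"tx": 0,"ty": 0,"tz": 0.25,"twist": 0},{"grip": 5.0,"tx": 0,"ty": 0,"tz": 0.25,"twist": 0}])

```text
time: 53.25
position: [0.4979, 0.1131, 0.2338]
eef_rot: [[-0.707, 0.708, 0.0], [0.708, 0.707, 0.0], [-0.0, 0.0, -1.0]]
contact_force: [-0.8, 0.1, -0.4]
gripper_width: 0.0548
```

Request:
apply_moves(increments=[{"grip": 5.0,"tx": 0,"ty": 0,"tz": 0.05,"twist": 0},{"grip": 5.0,"tx": 0,"ty": 0,"tz": 0.1,"twist": 0},{"grip": 5.0,"tx": 0,"ty": 0,"tz": 0.1,"twist": 0}])

```text
time: 53.55
position: [0.4979, 0.113, 0.2337]
eef_rot: [[-0.707, 0.708, 0.0], [0.708, 0.707, 0.001], [0.0, 0.001, -1.0]]
contact_force: [-4.2, -1.0, 14.6]
gripper_width: 0.0541
```

Red is down. I'll release, lift and move clear.

Request:
apply_moves(increments=[{"grip": 5.0,"tx": 0,"ty": 0,"tz": -0.1,"twist": 0},{"grip": 5.6,"tx": 0,"ty": 0,"tz": -0.1,"twist": 0},{"grip": 6.0,"tx": 0,"ty": 0,"tz": -0.1,"twist": 0},{"grip": 6.5,"tx": 0,"ty": 0,"tz": -0.1,"twist": 0},{"grip": 7.5,"tx": 0,"ty": 0,"tz": -0.1,"twist": 0},{"grip": 8.5,"tx": 0,"ty": 0,"tz": -0.1,"twist": 0},{"grip": 8.5,"tx": 0,"ty": 0,"tz": -0.1,"twist": 0},{"grip": 8.5,"tx": 0,"ty": 0,"tz": -1.2,"twist": 0},{"grip": 8.5,"tx": 0,"ty": 0,"tz": -3.2,"twist": 0},{"grip": 8.5,"tx": 0,"ty": 0,"tz": -6.2,"twist": 0},{"grip": 8.5,"tx": 0,"ty": 0,"tz": -9.2,"twist": 0},{"grip": 8.5,"tx": 0,"ty": 0,"tz": -12.2,"twist": 0},{"grip": 8.5,"tx": 0,"ty": 0,"tz": -14,"twist": 0},{"grip": 8.5,"tx": 4,"ty": 4,"tz": -14,"twist": 0},{"grip": 8.5,"tx": 8,"ty": 7,"tz": -14,"twist": 0},{"grip": 8.5,"tx": 12,"ty": 10,"tz": -14,"twist": 0},{"grip": 8.5,"tx": 16,"ty": 13,"tz": -14,"twist": 0},{"grip": 8.5,"tx": 20,"ty": 15,"tz": -14,"twist": 0},{"grip": 8.5,"tx": 20,"ty": 15,"tz": -14,"twist": 0},{"grip": 8.5,"tx": 20,"ty": 15,"tz": -14,"twist": 0}])

```text
time: 55.55
position: [0.4617, 0.3619, 0.3731]
eef_rot: [[-0.709, 0.705, 0.0], [0.705, 0.709, -0.0], [-0.0, -0.0, -1.0]]
contact_force: [0.5, -0.4, -0.5]
gripper_width: 0.0851
```

Run:
```python
from h import *
from ov import *
from plant import camera,sensors
go()
S=camera('scene')[:,:,::-1].copy();T=camera('top')[:,:,::-1].copy()
cv2.imwrite('pics/k1.png',S);cv2.imwrite('pics/k1t.png',T)
b=(205,200,405,350);B=crop(T,*b,4)
for p in((.498,.113),(.4894,.0236),(.4808,-.066)):
    circ(B,'top',*p,.015,.036,4,b[0],b[1],(255,255,255));circ(B,'top',*p,.105,.025,4,b[0],b[1],(255,255,255))
cv2.imwrite('pics/k2.png',B)
from fit import *
for p in((.498,.113),(.4894,.0236),(.4808,-.066)):
    print(p,[np.round(fitc(n,i,*p,.105,.025),1) for n,i in(('top',T),('scene',S))])
```

```text
t 55.55 p [0.4617 0.3619 0.3731] jaw 45.16 w 0.0851 j7 0.16 F [ 0.5 -0.4 -0.5]
(0.498, 0.113) [array([34.9,  0. ,  0. ]), array([36.6,  1.5,  2.5])]
(0.4894, 0.0236) [array([29.1, -4.5, -2.5]), array([35.9,  0.5,  2.5])]
(0.4808, -0.066) [array([37.9,  0. , -2. ]), array([41.8,  2. ,  4. ])]
```

View pics/k1.png

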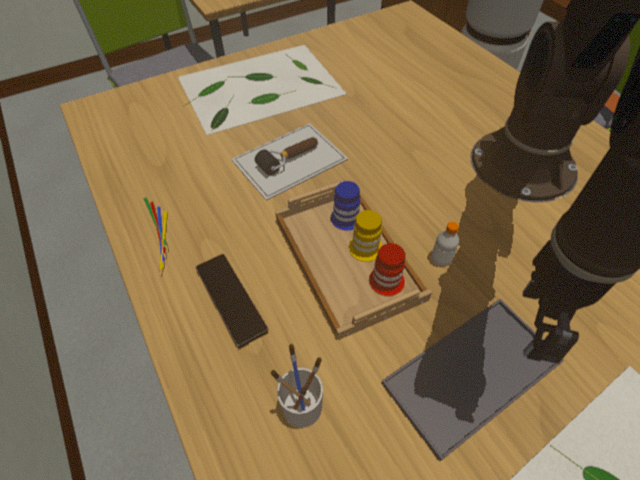

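View pics/k1t.png

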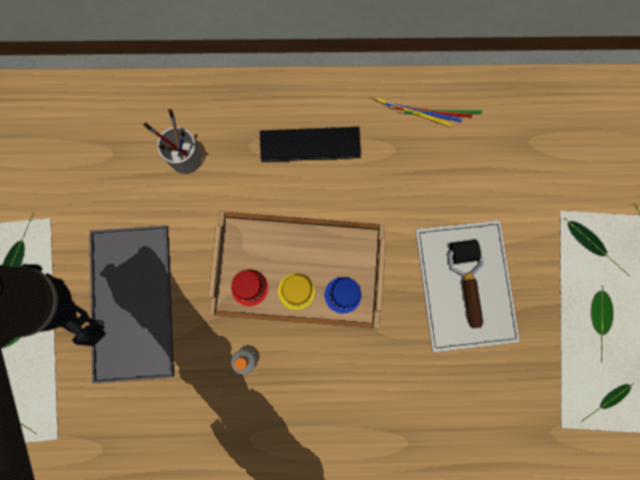

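View pics/k2.png

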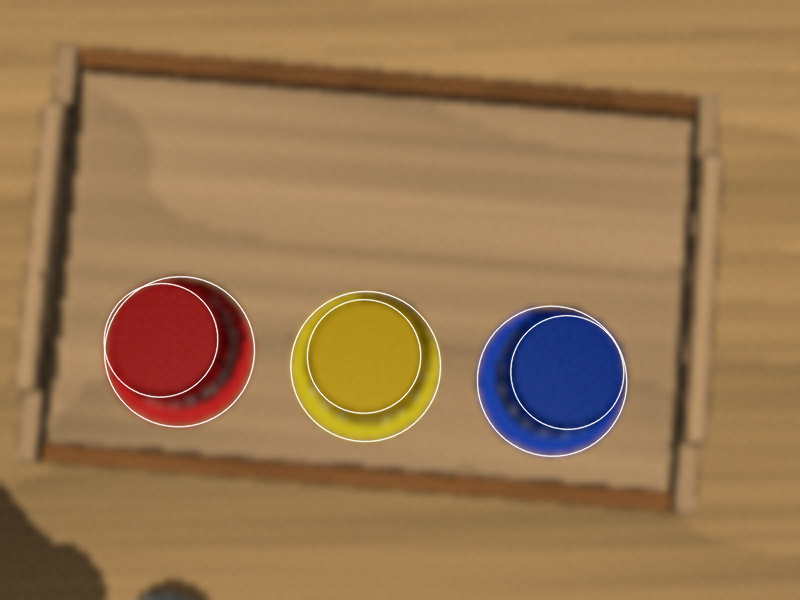

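All three pots are centred. I'll check the brayer on the plate and the bystanders.

Run:
```python
from meas import *
T=cv2.imread('pics/k1t.png');g=hsv('pics/k1t.png')
m=(g[...,2]<85);k=np.zeros(m.shape,'uint8');k[230:340,435:500]=m[230:340,435:500]
nn,l,st,c=cv2.connectedComponentsWithStats(k)
a=np.radians(5.4);ex=np.array([np.cos(a),np.sin(a)]);ey=np.array([-ex[1],ex[0]])
for i in range(1,nn):
    if st[i,4]>80:
        v,u=np.nonzero(l==i);W=np.array([ray('top',x,y,.027)[:2] for x,y in zip(u,v)])*1000-[496.6,-309.6]
        print('blob along',(W@ex).min().round(1),(W@ex).max().round(1),'lat mean',(W@ey).mean().round(1),cv2.minAreaRect(W.astype('float32'))[2])
for n in('top','scene'):
    A=cv2.imread(f'pics/{n}0.png');B=cv2.imread(f'pics/k1{"t" if n=="top" else ""}.png')
    d=cv2.absdiff(A,B).max(2)
    rois={'top':{'jar':(140,105,205,178),'tin':(255,122,365,165),'glue':(228,343,262,378)},'scene':{'jar':(268,340,328,430),'tin':(193,250,270,350),'glue':(428,218,464,270)}}[n]
    for k,(x0,y0,x1,y1) in rois.items(): print(n,k,'pixels changed',(d[y0:y1,x0:x1]>50).sum())
```

```text
blob along 40.1 84.4 lat mean -0.8 1.9275751113891602
blob along -81.8 16.8 lat mean 1.4 5.78076171875
top jar pixels changed 0
top tin pixels changed 0
top glue pixels changed 170
scene jar pixels changed 0
scene tin pixels changed 0
scene glue pixels changed 372
```

Run:
```python
from ov import *
r=[]
for f in('pics/scene0.png','pics/k1.png'): r.append(crop(cv2.imread(f),420,210,475,275,6))
cv2.imwrite('pics/l1.png',np.hstack(r))
```

```text
(no output)
```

View pics/l1.png

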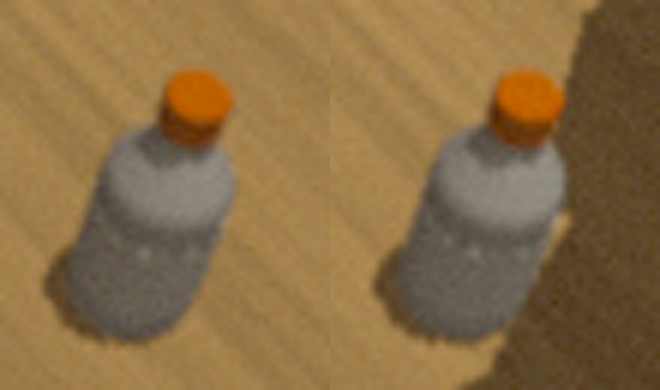

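The bottle hasn't moved: its cap is at the same place in both crops, (197,95) and (527-330,95), and only the arm's shadow differs. I'll hand the job in.

```bash
python3 -c "
from plant import job
print(job.job_done())"
```

```text
the job is handed in; nothing more can be done
None
```

The printing place is set up and I handed the job in after about 56 s of the 139 s allowed. I stood the three pots on the tray, laid the brayer on the plate, then put blue, yellow and red back on their own coasters. Each thing was lowered to contact before release.

**Last checks:**
- **Pots:** all three stand upright. In the top view the red and blue lids lie within about 2 mm of their coaster centres. Yellow was judged by eye, about 1 mm off.
- **Brayer:** it lies lengthwise, reaching from 82 mm behind to 84 mm ahead of the plate's middle. It sits within about 1.5 mm of the centre line and is parallel to it.
- **Brush jar, pencil tin, glue bottle:** none of them moved. The only change near the bottle was the arm's shadow.
- **Gripper:** open and clear of everything, about 37 cm above the table over the tray. The highest wrist force I read was about 24 N, as yellow touched down.

**Disagreements:**
- The two cameras differ by 3 to 4 mm in y. The top view agreed with the pots' known grip positions in the tray, so I mainly trusted it.
- The automatic lid fit for yellow in the top view gave a false result about 5 mm off. The overlay picture showed the lid centred, and the scene-camera fit showed only that camera's usual offset.
- My first move call was refused, apparently because a row left out the gripper value. Nothing moved.

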